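# Change the desiccant in the drying dish

## Robot

A 6-joint arm with a two-finger parallel gripper is mounted at the origin on the work surface. World frame = base frame: x ahead of the robot, y to its left, z up, the work surface at z = 0. Lengths are in m, angles in rad, forces in N, time in s.
With the tool pointing down it reaches from about 0.375 to 0.975 m from the base axis. Payload 3.8 kg.
Tool frame: the origin (TCP) lies at the very end of the fingers, on their centre line; the grasp point (between the pads) lies 19 mm behind it (bot.grip_point_offset is the distance from the TCP to the grasp point, in m); z points along the fingers, y is the direction in which the jaws open and shut (so a half turn about z gives the same grasp; the last joint's range is limited). The gripper opens to 88 mm and grips with 3 to 60 N. Pads are 18 mm wide; open, the fingers measure 123 mm over their backs; the gripper's body (75 mm by 187 mm) begins 45 mm behind the grasp point.
Start: joints at [1.235, 0.264, 1.604, -0, 1.274, -0.037], TCP at [0.199, 0.645, 0.239] pointing down, gripper open.
Joint ranges: [-2.63, 2.63], [-0.94, 2.18], [0.31, 2.57], [-1.31, 4.45], [0, 2.66], [-2.55, 2.55]. Speed limits (rad/s): [2.57, 2.57, 3.14, 3.14, 3.14, 3.14].

## Interface

Orientations are given as a unit quaternion [w, x, y, z].
In Python, from bench import bot gives the robot as it stands. The module is installed in compiled form; this text tells all that it offers.
- The arm moves only by the shell command python3 -m pendant 'ROWS' [FORCE]. ROWS is JSON, a list that holds one entry, the list of rows, each a list of 5 numbers: the closure, from 0 (fully open) to 1 (shut), then the shift along the tool's x, y, z in units of 20 mm (1.0 is 20 mm), then the turn about the tool's z in units of 0.12 rad (1.0 is 0.12 rad). A call has exactly 5 rows; each row shifts and turns the commanded pose from where the row before left it, along the tool's axes as they then stand; what a row does not reach is not made up. A row lasts 1/12 s, in which the tool goes at most 41.7 mm and 7.16 degrees, less where a joint would pass 70% of its speed; a pose out of reach is approached as far as the arm can. A call with a number of a shift or a turn outside -1 to 1 is refused whole. A call with a gripper value outside its range is refused whole. The fingers move at their own pace and stop on an object; FORCE is the grip in N (left out, the last holds). Time passes only in rows, so rows that do not move let the fingers close, or fill a call up. It gives the time, the measured TCP pose, the force and the opening at its end, in the units of the state.
- bot.get_obs(): the state, without advancing time (a new reading comes with each control period).
- bot.read_camera(name): name is "scene" or "top" or "wrist"; returns a dict with "color" (400x640x3 uint8, red, green, blue), "range_z" (400x640 float32, m along the optical axis (not along the pixel's ray), 0 where there is no reading), "intrinsics" (3x3 intrinsics, pixels), "rvec" (rotation vector, rad) and "tvec" (3), from world to camera coordinates, as OpenCV has them; the wrist camera has in their place "mount" (4x4, takes a point from camera to tool coordinates, whose origin is the TCP and whose axes are the flange's). Camera axes: x right, y down, z forward; pixel columns grow to the right and rows downward; lengths in m; the calibration is good to about 2 mm. The wrist camera is an equidistant fisheye: a pixel r from the principal point sees the ray r / f radians off the axis. A picture is of the moment at which its call begins: read the wrist's pose just before it.
- bot.hand_in(): hands the job in, once; it reports no verdict.
The state is a dict: "t": time; "qpos": joint angles; "qd": joint speeds; "joint_torque": joint torques, N m; "ee_pos": TCP position; "ee_rot": TCP orientation; "contact_force": force on the tool from outside, world axes, zero at the start; "ft_torque": the same for the moment, N m; "opening": finger opening in m.
Only numpy, scipy, OpenCV 4.12 (cv2) and the standard library are available. Lean on these libraries where they do the work, as an engineer would, in place of code of your own. Each camera call takes 0.05 s, during which the arm holds its last target.

## Task

Change the desiccant: push down hard on the waste tub's child-resistant cap, turn it open and lay the cap on the blue tray, lift the lid off the steel drying dish by its knob and set it aside, and drop every spent square cartridge from the dish into the tub. Only when all of them are in the tub, stand the fresh round cartridge upright in the dish and put the lid back squarely on it so that it seats, leaving the tub open with its cap on the tray. Do not knock over the beaker or the jar.

Things in the scene. Friction and masses are not known exactly. Their poses are not given: they have to be found in the camera images.
- tub: White plastic waste tub clamped to the bench, fixed. Origin: centre of its underside, z up. Body 90 mm across up to 73 mm, then a shoulder and a 46 mm neck; open mouth 39 mm across at 114 mm height (top of the rubber seal ring; the rigid neck ends at 106 mm). Three lugs on the neck lock the cap. The clamp reaches 58 mm to both sides along y, 36 mm high.
- cap_center (a point): Round ribbed white push-and-turn cap, 64 mm across, 32 mm tall. This point: its centre, half-way up, on its axis; z up. Starts locked on the tub, centre 111 mm above the tub's underside, yaw equal to the tub's within 0.05 rad (pattern repeats every 120 degrees). Grip it across its rim in any direction, turn it down-pressed, anticlockwise seen from above (see joint seal), then lift straight off.
- seal (a joint): Sprung seal ring in the tub's mouth, pushed down by the cap: 0 m up, 0.007 m at its hard stop. The cap clears its lugs when 4 mm down (about 12 N; 15 N at the stop). Kept down, turn it anticlockwise about 60 degrees: 40 to 80 free it, at about 85 it stops. Unpressed, or clockwise, it has only a few degrees of play.
- dish: Rectangular open stainless steel drying dish, fixed. Origin: centre of its underside; x across (118 mm outside), y along (188 mm outside), 44 mm high, walls and floor 4 mm thick (inside 110 x 180 mm, 40 mm deep).
- lid_knob (a point): Centre of the black oblong knob on the dish's loose steel lid (0.22 kg): 16 mm along the lid's x, 36 mm along y, 30 mm tall; grip across x. Lid plate 124 x 194 mm (x, y), underside 22 mm below this point; a step 102 x 172 mm under it reaches 6 mm further and enters the dish with 4 mm play all round, either way round. This point is 66 mm above the dish's underside when seated.
- cart0_center (a point): Spent square white plastic desiccant cartridge, 20 x 20 mm and 28 mm tall, slotted top, stands in the dish at the start (two to four of the four are present). This point: its centre; z runs up its 28 mm length.
- cart1_center (a point): Spent square white plastic desiccant cartridge, 20 x 20 mm and 28 mm tall, slotted top, stands in the dish at the start (two to four of the four are present). This point: its centre; z runs up its 28 mm length.
- cart2_center (a point): Spent square white plastic desiccant cartridge, 20 x 20 mm and 28 mm tall, slotted top, stands in the dish at the start (two to four of the four are present). This point: its centre; z runs up its 28 mm length.
- cart3_center (a point): Spent square white plastic desiccant cartridge, 20 x 20 mm and 28 mm tall, slotted top, stands in the dish at the start (two to four of the four are present). This point: its centre; z runs up its 28 mm length.
- fresh_center (a point): Fresh cartridge: round white drum 40 mm across, 26 mm tall, slotted top, standing on the bench beyond the dish. This point: its centre, half-way up; z up.
- tray: Blue plastic lunch tray, fixed, 290 mm (x) by 350 mm (y), rim 6 mm thick and 12 mm high, floor top 6 mm above the bench. Origin: centre of its underside. There is room for the lid (long side along the tray's x) in its half at negative y and for the cap at positive y, negative x; steel forceps lie about 75 mm in x and 110 mm in y from the centre.
- beaker_mid (a point): Empty glass beaker, 66 mm across, 85 mm tall, stands upright as a bystander. This point: its centre 42 mm up; z up.
- jar_mid (a point): Small closed specimen jar, 52 mm across, 75 mm tall, a bystander. This point: its centre 37 mm up; z up.
There are look-alikes about, which are no part of the job. Leave any orange or pink look-alike of the part that bears cap_center alone.

How it is judged:
On the way, in this order (a step that is already met when the one before it is completed fails the run):
1. the cap is pushed down hard on the tub (value of joint seal above 0.0035 m), for 0.1 s.
2. the cap lies on the blue tray and the lid is off the dish (x of cap_center in the frame of tray between -0.14 and 0.14 m and y of cap_center in the frame of tray between -0.17 and 0.17 m and z of cap_center in the frame of tray below 0.045 m and horizontal distance between lid_knob and dish above 0.12 m), for 0.2 s.
3. every spent cartridge is in the tub (horizontal distance between each of cart0_center, cart1_center, cart2_center, cart3_center and tub below 0.046 m and z of each of cart0_center, cart1_center, cart2_center, cart3_center in the frame of tub below 0.078 m), for 0.2 s.
4. the fresh cartridge stands in the dish (x of fresh_center in the frame of dish between -0.055 and 0.055 m and y of fresh_center in the frame of dish between -0.09 and 0.09 m and z of fresh_center in the frame of dish below 0.022 m and angle between fresh_center's own z axis and vertical below 0.2 rad), for 0.2 s.
At the end, for the whole second after the job is handed in: Cap on the tray inside its rim; every spent cartridge present inside the tub below its neck; fresh cartridge upright (0.2 rad) on the dish floor; lid seated on the dish: centred within 9 mm, at most 3 mm above its seated height, level (0.03 rad) and square (0.12 rad) (all of step 3 and all of step 4 and x of cap_center in the frame of tray between -0.14 and 0.14 m and y of cap_center in the frame of tray between -0.17 and 0.17 m and z of cap_center in the frame of tray below 0.045 m and horizontal distance between lid_knob and dish below 0.009 m and z of lid_knob in the frame of dish below 0.069 m and angle between lid_knob's own z axis and vertical below 0.03 rad and angle between the y axis of lid_knob and the y axis of dish, either way round below 0.12 rad); the robot touches nothing.
It fails at once if the beaker is knocked over (angle between beaker_mid's own z axis and vertical above 0.6 rad).
It fails at once if the jar is knocked over (angle between jar_mid's own z axis and vertical above 0.6 rad).
Of cart0, cart1, cart2, cart3 only 2 to 4 are there at a start; the rules pass over those that are not, and their reading is None.
At some moment in a run one of fresh may be knocked a few centimetres aside while the robot is not near it.
Once in a run the grip may slacken for a moment while it holds something.
It also fails if it takes over 210 s, if anything falls off the work surface, if the arm or the gripper's body presses on something with over 40 N, if the wrist force passes 120 N, or if a joint passes its speed limit or range.

## Working session

There is one attempt and no reset: what is moved stays moved. The work goes in short steps, Python scripts to look and compute and a shell command to move; the robot and the scene stay as the last step left them, time stands still between calls to the robot, and variables do not carry over. Pictures are saved under pics/ and viewed, and the job is handed in when it is done.

```bash
mkdir -p pics; ls; python3 - <<'E'
from bench import bot
import cv2
print(bot.get_obs())
print(bot.grip_point_offset)
for n in ["scene","top","wrist"]:
    d=bot.read_camera(n)
    cv2.imwrite(f"pics/a_{n}.png",d["color"][:,:,::-1])
    print(n,d["intrinsics"],d.get("rvec"),d.get("tvec"),d.get("mount"))
E
```

```text
pics
{'t': 0.0, 'qpos': array([ 1.23507966e+00,  2.64717925e-01,  1.60535303e+00, -2.60751472e-05,
        1.27373965e+00, -3.69341844e-02]), 'qd': array([-4.98906986e-05, -1.14999003e-03, -2.75543324e-04,  1.67167458e-03,
        1.73446377e-03, -5.56941430e-05]), 'joint_torque': array([ 1.70668154e-03, -5.02130091e+01, -3.56861401e+01,  7.31417234e-02,
        2.98516592e-02, -1.57799818e-04]), 'ee_pos': array([0.19848645, 0.64440728, 0.2374231 ]), 'ee_rot': array([-1.93190095e-04,  1.48832303e-01,  9.88861828e-01, -1.09208902e-03]), 'contact_force': array([ 0.06082805, -0.66223563,  0.03260078]), 'ft_torque': array([-0.03632193, -0.05423675,  0.03081057]), 'opening': 0.0882074900411404}
0.0187
scene [[362.40664138   0.         317.56869855]
 [  0.         362.40664138 196.51062829]
 [  0.           0.           1.        ]] [ 1.21528308  2.31162651 -0.94813046] [ 0.32124778 -0.25850598  1.18104327] None
top [[430.41449033   0.         315.33501042]
 [  0.         430.41449033 201.45662605]
 [  0.           0.           1.        ]] [ 2.13599032 -2.08326639  0.18711258] [-0.03518599  0.57253823  0.97779471] None
wrist [[309.70691629   0.         319.77846887]
 [  0.         309.70691629 201.78081996]
 [  0.           0.           1.        ]] None None [[-3.89246577e-06 -9.61355585e-01 -2.75309715e-01  7.09313445e-02]
 [ 9.99999998e-01  1.14460077e-05 -5.41068779e-05 -2.02864729e-04]
 [ 5.51671464e-05 -2.75309715e-01  9.61355583e-01 -1.45625960e-01]
 [ 0.00000000e+00  0.00000000e+00  0.00000000e+00  1.00000000e+00]]
```

View pics/a_scene.png

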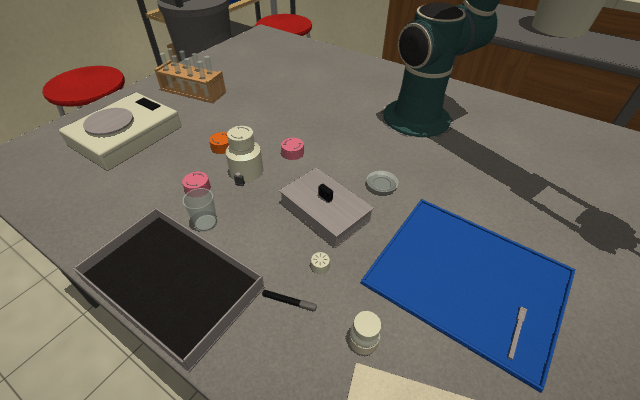

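View pics/a_top.png

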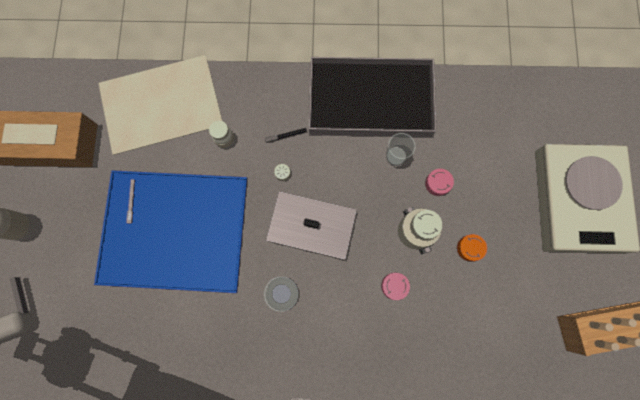

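View pics/a_wrist.png

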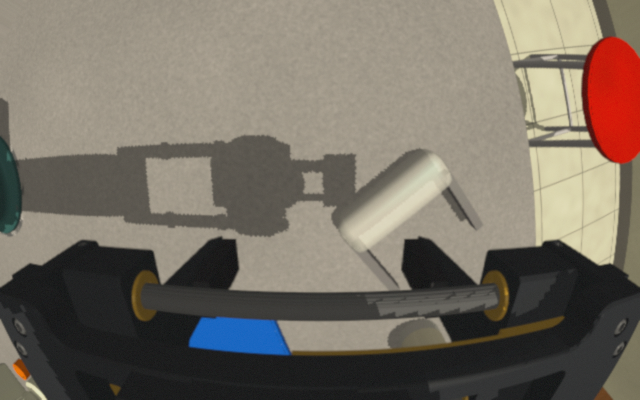

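The top view shows the white cap on the tub at (427,225), the lid knob at (312,224), the fresh drum at (282,172), the beaker at (401,150), the jar at (221,133), and the tray spanning (97-247, 171-292). The orange and pink caps at (473,248), (440,182) and (396,286) are look-alikes lying on the bench. The cap I want is the white one on the clamped tub.

```bash
cat > h.py <<'E'
from bench import bot
import numpy as np, cv2
from scipy.spatial.transform import Rotation as R
def cam(n):
    d=bot.read_camera(n); K=d["intrinsics"]
    if n!="wrist":
        Rm=cv2.Rodrigues(d["rvec"])[0]; d["R"]=Rm.T; d["c"]=-Rm.T@d["tvec"].ravel()
    return d
def pts(d):  # world points for each px from range
    K=d["intrinsics"]; h,w=d["range_z"].shape
    u,v=np.meshgrid(np.arange(w),np.arange(h)); z=d["range_z"]
    P=np.stack([(u-K[0,2])/K[0,0]*z,(v-K[1,2])/K[1,1]*z,z],-1)
    return P@d["R"].T+d["c"]
def ray(d,u,v,z):
    K=d["intrinsics"]; r=d["R"]@np.array([(u-K[0,2])/K[0,0],(v-K[1,2])/K[1,1],1.])
    return d["c"]+r*(z-d["c"][2])/r[2]
def wristcam(name=None):
    o=bot.get_obs(); d=bot.read_camera("wrist"); M=d["mount"]
    w,x,y,z=o["ee_rot"]; Rt=R.from_quat([x,y,z,w]).as_matrix()
    d["R"]=Rt@M[:3,:3]; d["c"]=Rt@M[:3,3]+o["ee_pos"]
    if name: cv2.imwrite(f"pics/{name}.png",d["color"][:,:,::-1])
    return d
def wdir(d,u,v):
    K=d["intrinsics"]; f=K[0,0]; dx=u-K[0,2]; dy=v-K[1,2]; r=np.hypot(dx,dy); th=r/f
    s=np.where(r>1e-6,np.sin(th)/np.maximum(r,1e-6),1/f)
    return np.stack([dx*s,dy*s,np.cos(th)],-1)
def wpts(d):
    h,w=d["range_z"].shape; u,v=np.meshgrid(np.arange(w),np.arange(h)); D=wdir(d,u,v)
    c=D[...,2:3]; P=D/np.where(abs(c)<1e-3,1e-3,c)*d["range_z"][...,None]
    return P@d["R"].T+d["c"]
def wray(d,u,v,z):
    r=d["R"]@wdir(d,np.float64(u),np.float64(v)); return d["c"]+r*(z-d["c"][2])/r[2]
def st():
    o=bot.get_obs(); w,x,y,z=o["ee_rot"]; Rt=R.from_quat([x,y,z,w]).as_matrix()
    print("t %.2f"%o["t"],"tcp",o["ee_pos"].round(4),"toolx",Rt[:,0].round(3),"tooly",Rt[:,1].round(3),"tz",Rt[:,2].round(4),"F",o["contact_force"].round(1),"op %.4f"%o["opening"],"q",o["qpos"].round(2))
    return o,Rt
def goto(x,y,z=None,jawyaw=None):
    """print shift in tool units to reach TCP target; jawyaw: desired world angle of tool y axis (mod pi)"""
    o,Rt=st(); p=o["ee_pos"]; d=np.array([x,y,p[2] if z is None else z])-p
    print("units20mm tool xyz (before turn)",(Rt.T@d/0.02).round(2))
    if jawyaw is not None:
        a=np.arctan2(Rt[1,1],Rt[0,1]); e=(jawyaw-a+np.pi/2)%np.pi-np.pi/2
        print("turn world %.3f -> tool units %.2f"%(e,-e/0.12))
E
python3 - <<'E'
from h import *
d=cam("top"); P=pts(d)
for n,(u,v) in dict(cap=(427,225),knob=(312,224),fresh=(282,172),beak=(401,150),jar=(219,130),bench=(300,330),lid=(290,225),tray=(170,260)).items(): print(n,P[v,u].round(4))
Z=P[...,2]; 
def comp(lo,hi,box):
    u0,v0,u1,v1=box; m=np.zeros(Z.shape,bool); m[v0:v1,u0:u1]=True
    m&=(Z>lo)&(Z<hi); q=P[m][:,:2].astype(np.float32); return q,m
for n,lo,hi,b in [("cap",.12,.135,(390,190,460,260)),("lid",.042,.056,(255,180,370,270)),("knob",.066,.09,(290,205,335,240)),("fresh",.02,.03,(265,155,300,190)),("tray",.003,.02,(80,160,260,300)),("jar",.07,.08,(200,110,240,150)),("beak",.07,.09,(370,120,430,180))]:
    q,m=comp(lo,hi,b); 
    if len(q)<3: print(n,len(q)); continue
    r=cv2.minAreaRect(q); print(n,len(q),"mean",q.mean(0).round(4),"medz",np.median(Z[m]).round(4),"rect",np.round(r[0],4),np.round(r[1],4),round(r[2],1))
b=cv2.cvtColor(d["color"],cv2.COLOR_RGB2HSV); m=cv2.inRange(b,(105,150,60),(125,255,255)); m[:, 260:]=0
c=max(cv2.findContours(m,0,2)[0],key=cv2.contourArea)[:,0]
q=np.array([ray(d,u,v,.009)[:2] for u,v in c],np.float32); r=cv2.minAreaRect(q); print("tray",r, cv2.boxPoints(r))
cv2.imwrite("pics/b_crop.png",cv2.resize(d["color"][190:265,255:470,::-1],None,fx=3.6,fy=3.6,interpolation=cv2.INTER_CUBIC))
s=cam("scene"); cv2.imwrite("pics/b_crop2.png",cv2.resize(s["color"][110:280,170:410,::-1],None,fx=3.3,fy=3.3,interpolation=cv2.INTER_CUBIC))
goto(0,0)
E
```

```text
cap [ 0.5122 -0.2696  0.1265]
knob [ 0.5155 -0.015   0.0765]
fresh [0.6526 0.0655 0.0261]
beak [ 0.7246 -0.2373  0.0018]
jar [0.7428 0.2196 0.0734]
bench [ 0.2697  0.0088 -0.0013]
lid [0.5159 0.0385 0.0483]
tray [0.4277 0.3358 0.0035]
cap 663 mean [ 0.5147 -0.27  ] medz 0.1262 rect [ 0.515  -0.2696] [0.0621 0.0627] 87.3
lid 3969 mean [ 0.5176 -0.0126] medz 0.0468 rect [ 0.519  -0.0125] [0.194  0.1246] 77.7
knob 114 mean [ 0.5177 -0.0125] medz 0.0799 rect [ 0.5184 -0.0125] [0.0358 0.0163] 77.9
fresh 183 mean [0.6544 0.0661] medz 0.026 rect [0.6541 0.0657] [0.0386 0.0377] 44.8
tray 16424 mean [0.5009 0.3407] medz 0.0066 rect [0.5093 0.3517] [0.3523 0.4734] 1.6
jar 270 mean [0.7442 0.2215] medz 0.0751 rect [0.7449 0.2218] [0.0447 0.0452] 56.7
beak 202 mean [ 0.7115 -0.2252] medz 0.0819 rect [ 0.7082 -0.2233] [0.0644 0.0649] 72.4
tray ((0.5028041005134583, 0.33625271916389465), (0.34953978657722473, 0.2872183620929718), 88.3427963256836) [[0.35420072 0.16570905]
 [0.64129895 0.15740278]
 [0.6514075  0.50679636]
 [0.36430925 0.5151026 ]]
t 0.25 tcp [0.1986 0.6448 0.238 ] toolx [-0.956  0.294  0.   ] tooly [ 0.294  0.956 -0.001] tz [-4.e-04 -1.e-03 -1.e+00] F [0.1 0.3 0.2] op 0.0881 q [ 1.24  0.26  1.6  -0.    1.27 -0.04]
units20mm tool xyz (before turn) [ -0.   -33.73   0.04]
```

View pics/b_crop.png

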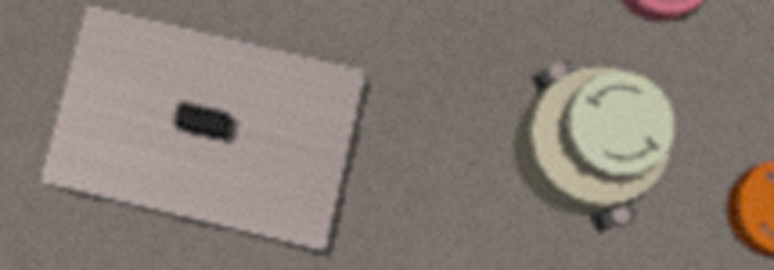

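View pics/b_crop2.png

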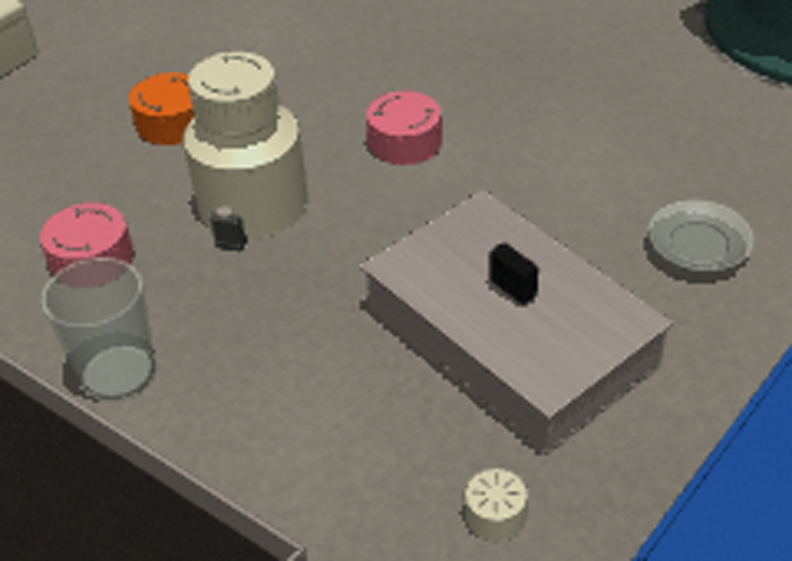

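```bash
python3 -m pendant '[[[0,-1,-1,0,0],[0,-1,-1,0,0],[0,-1,-1,0,0],[0,-1,-1,0,0],[0,-1,-1,0,0]]]'; python3 - <<'E'
from h import *
goto(.515,-.27,.17,-1.0)
E
```

```text
t: 0.67
ee_pos: [0.2651, 0.5189, 0.2385]
ee_rot: [-0.0, 0.149, 0.989, -0.0]
contact_force: [0.6, 0.0, -0.2]
opening: 0.0881
t 0.67 tcp [0.2651 0.5189 0.2385] toolx [-0.956  0.294 -0.   ] tooly [ 0.294  0.956 -0.   ] tz [-1.e-04 -3.e-04 -1.e+00] F [ 0.6  0.  -0.2] op 0.0881 q [ 1.06  0.09  1.81 -0.    1.24 -0.22]
units20mm tool xyz (before turn) [-23.53 -34.03   3.44]
turn world 0.869 -> tool units -7.24
```

```bash
for i in 1 2 3 4; do python3 -m pendant '[[[0,-1,-1,0,0],[0,-1,-1,0,0],[0,-1,-1,0,0],[0,-1,-1,0,0],[0,-1,-1,0,0]]]'>/dev/null; done
python3 -m pendant '[[[0,-1,-1,0,0],[0,-1,-1,0,0],[0,-1,-1,0,0],[0,-0.5,-1,0,0],[0,0,-1,0,0]]]'>/dev/null
python3 -m pendant '[[[0,0,-1,0,0],[0,0,-1,0,0],[0,0,-1,0,0],[0,0,-1,0,0],[0,0,-1,0,0]]]'>/dev/null
for i in 1 2 3; do python3 -m pendant '[[[0,0,0,0,1],[0,0,0,0,1],[0,0,0,0,1],[0,0,0,0,1],[0,0,0,0,1]]]'>/dev/null; done
python3 -m pendant '[[[0,0,0,0,1],[0,0,0,0,1],[0,0,0,0,1],[0,0,0,0,1],[0,0,0,0,0]]]'>/dev/null
python3 - <<'E'
from h import *
goto(.515,-.27,.17,-1.0)
E
```

```text
t 4.83 tcp [ 0.5373 -0.1917  0.2386] toolx [ 0.847  0.531 -0.   ] tooly [ 0.531 -0.847 -0.   ] tz [-1.e-04  1.e-04 -1.e+00] F [ 0.   0.6 -0.6] op 0.0883 q [-0.39  0.07  1.83  0.    1.24  0.62]
units20mm tool xyz (before turn) [-3.03  2.73  3.43]
turn world 0.011 -> tool units -0.09
```

Now over the tub at safe height, then check cap centring with wrist camera.

```bash
python3 -m pendant '[[[0,-1,0.9,0,0],[0,-1,0.9,0,0],[0,-1,0.9,0,0],[0,0,0,0.7,0],[0,0,0,0,0]]]'>/dev/null
python3 - <<'E'
from h import *
goto(.515,-.27,.1,-1.0)
d=wristcam("c_w"); P=wpts(d); Z=P[...,2]
m=(Z>.118)&(Z<.135)&(abs(P[...,0]-.515)<.06)&(abs(P[...,1]+.27)<.06)
q=P[m]; print(len(q),np.median(q[:,2]),cv2.minEnclosingCircle(q[:,:2].astype(np.float32)),q.mean(0))
m=(Z>.06)&(Z<.076)&(abs(P[...,0]-.515)<.08)&(abs(P[...,1]+.27)<.08)
E
```

```text
t 5.25 tcp [ 0.5139 -0.27    0.2226] toolx [ 0.845  0.534 -0.002] tooly [ 0.534 -0.845 -0.003] tz [-0.0029  0.0016 -1.    ] F [-0.4  0.9 -0.4] op 0.0882 q [-0.53  0.1   1.83 -0.    1.22  0.48]
units20mm tool xyz (before turn) [0.06 0.04 6.13]
turn world 0.007 -> tool units -0.06
4612 0.1266826947420952 ((0.5137455463409424, -0.2723493278026581), 0.03251134231686592) [ 0.51488312 -0.27180525  0.12658   ]
```

View pics/c_w.png

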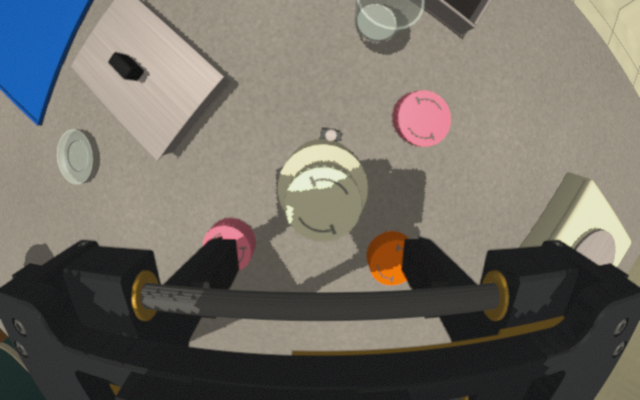

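The wrist view shows the white cap at (323,203), centred between the fingers and agreeing with the top-camera measurement. Descending and gripping.

```bash
python3 -m pendant '[[[0,0.05,0.05,1,0],[0,0,0,1,0],[0,0,0,1,0],[0,0,0,1,0],[0,0,0,1,0]]]' 60
python3 -m pendant '[[[0,0,0,1,0],[0,0,0,0,0],[0.5,0,0,0,0],[1,0,0,0,0],[1,0,0,0,0]]]' 60
python3 -m pendant '[[[1,0,0,0,0],[1,0,0,0,0],[1,0,0,0,0],[1,0,0,0,0],[1,0,0,0,0]]]' 60
python3 - <<'E'
from h import *
goto(.5145,-.271,.093)
E
```

```text
t: 5.72
ee_pos: [0.5173, -0.2688, 0.1245]
ee_rot: [0.0, 0.96, 0.279, 0.0]
contact_force: [-0.4, -0.0, -0.3]
opening: 0.088
t: 6.13
ee_pos: [0.5182, -0.2701, 0.1067]
ee_rot: [0.001, 0.961, 0.278, 0.001]
contact_force: [-0.0, -0.1, 0.1]
opening: 0.0704
t: 6.55
ee_pos: [0.5181, -0.2703, 0.1066]
ee_rot: [0.001, 0.961, 0.278, 0.001]
contact_force: [0.1, 0.7, 6.7]
opening: 0.0628
t 6.55 tcp [ 0.5181 -0.2703  0.1066] toolx [0.846 0.534 0.002] tooly [ 0.534 -0.846  0.003] tz [ 0.0029 -0.0013 -1.    ] F [0.1 0.7 6.7] op 0.0628 q [-0.52  0.21  1.93  0.    1.    0.48]
units20mm tool xyz (before turn) [-0.17 -0.07  0.68]
```

```bash
python3 -m pendant '[[[0,0,0,0,0],[0,0,0,0,0],[0,0,0,0,0],[0,-0.16,-0.05,0.2,0],[0,0,0,0,0]]]' 60
python3 -m pendant '[[[1,0,0,0,0],[1,0,0,0,0],[1,0,0,0,0],[1,0,0,0,0],[1,0,0,0,0]]]' 60
python3 -m pendant '[[[1,0,0,0,0],[1,0,0,0,0],[1,0,0,0,0],[1,0,0,0,0],[1,0,0,0,0]]]' 60
python3 - <<'E'
from h import *
goto(.5145,-.271,.093)
E
```

```text
t: 6.97
ee_pos: [0.5123, -0.2702, 0.0995]
ee_rot: [-0.001, 0.961, 0.278, -0.001]
contact_force: [-0.9, 0.6, 1.4]
opening: 0.088
t: 7.38
ee_pos: [0.5139, -0.2709, 0.1009]
ee_rot: [0.0, 0.961, 0.278, 0.0]
contact_force: [-0.1, -0.9, -0.8]
opening: 0.063
t: 7.8
ee_pos: [0.5139, -0.2708, 0.1009]
ee_rot: [0.0, 0.961, 0.278, 0.0]
contact_force: [1.7, -2.9, -0.7]
opening: 0.063
t 7.80 tcp [ 0.5139 -0.2708  0.1009] toolx [0.846 0.534 0.   ] tooly [ 0.534 -0.846  0.001] tz [ 7.e-04 -6.e-04 -1.e+00] F [ 1.7 -2.9 -0.7] op 0.0630 q [-0.53  0.21  1.94 -0.    0.99  0.48]
units20mm tool xyz (before turn) [0.02 0.02 0.39]
```

Push down to about 6 mm.

```bash
python3 -m pendant '[[[1,0,0,0.1,0],[1,0,0,0.1,0],[1,0,0,0.08,0],[1,0,0,0,0],[1,0,0,0,0]]]' 60
python3 -m pendant '[[[1,0,0,0.05,0],[1,0,0,0,0],[1,0,0,0,0],[1,0,0,0,0],[1,0,0,0,0]]]' 60
```

```text
t: 8.22
ee_pos: [0.5141, -0.2709, 0.0972]
ee_rot: [0.0, 0.961, 0.278, 0.0]
contact_force: [-1.9, -0.2, 10.5]
opening: 0.0631
t: 8.63
ee_pos: [0.5141, -0.2709, 0.0964]
ee_rot: [0.0, 0.961, 0.278, 0.0]
contact_force: [-3.1, 0.2, 11.4]
opening: 0.0628
```

```bash
python3 -m pendant '[[[1,0,0,0.1,0],[1,0,0,0.1,0],[1,0,0,0.1,0],[1,0,0,0,0],[1,0,0,0,0]]]' 60
python3 -m pendant '[[[1,0,0,0.1,0],[1,0,0,0,0],[1,0,0,0,0],[1,0,0,0,0],[1,0,0,0,0]]]' 60
```

```text
t: 9.05
ee_pos: [0.5143, -0.271, 0.0934]
ee_rot: [0.0, 0.961, 0.278, 0.0]
contact_force: [-9.9, 4.1, 27.7]
opening: 0.0627
t: 9.47
ee_pos: [0.5145, -0.2711, 0.0934]
ee_rot: [0.001, 0.961, 0.278, 0.001]
contact_force: [-13.7, 6.7, 37.6]
opening: 0.0625
```

```bash
python3 -m pendant '[[[1,0,0,-0.12,0],[1,0,0,0,-0.5],[1,0,0,0,-0.5],[1,0,0,0,-0.5],[1,0,0,0,-0.5]]]' 60
python3 -m pendant '[[[1,0,0,0,-0.5],[1,0,0,0,-0.5],[1,0,0,0,-0.5],[1,0,0,0,-0.5],[1,0,0,0,-0.5]]]' 60
python3 - <<'E'
from h import *
goto(.5145,-.271,.093)
E
```

```text
t: 9.88
ee_pos: [0.5153, -0.2711, 0.092]
ee_rot: [0.001, 0.92, 0.392, 0.002]
contact_force: [-0.4, 0.4, 8.3]
opening: 0.0644
t: 10.3
ee_pos: [0.5152, -0.2711, 0.0912]
ee_rot: [0.001, 0.851, 0.525, 0.001]
contact_force: [-1.3, 0.1, 11.2]
opening: 0.0631
t 10.30 tcp [ 0.5152 -0.2711  0.0912] toolx [0.449 0.894 0.   ] tooly [ 0.894 -0.449  0.004] tz [ 0.0034 -0.0012 -1.    ] F [-1.3  0.1 11.2] op 0.0631 q [-0.53  0.22  1.95  0.    0.97 -0.06]
units20mm tool xyz (before turn) [-0.01 -0.03 -0.09]
```

```bash
python3 - <<'E'
from h import *
o,_=st(); print(o["ft_torque"],o["joint_torque"])
d=wristcam(); cv2.imwrite("pics/d.png",cv2.resize(d["color"][60:330,140:500,::-1],None,fx=2,fy=2))
P=wpts(d); Z=P[...,2]
m=(np.hypot(P[...,0]-.515,P[...,1]+.271)<.028)&(Z>.09)&(Z<.14)
print(m.sum(),np.percentile(Z[m],[5,25,50,75,95]))
t=cam("top"); cv2.imwrite("pics/d2.png",cv2.resize(t["color"][170:290,360:500,::-1],None,fx=5,fy=5))
E
```

```text
t 10.30 tcp [ 0.5152 -0.2711  0.0912] toolx [0.449 0.894 0.   ] tooly [ 0.894 -0.449  0.004] tz [ 0.0034 -0.0012 -1.    ] F [-1.3  0.1 11.2] op 0.0631 q [-0.53  0.22  1.95  0.    0.97 -0.06]
[ 0.0290341   0.20027311 -0.13123642] [-1.32740981e-03 -3.70881450e+01 -2.64168173e+01 -7.50191091e-02
 -2.76450673e-01  6.03884328e-01]
7866 [0.12212784 0.12266316 0.12304627 0.12344617 0.12402058]
```

View pics/d.png

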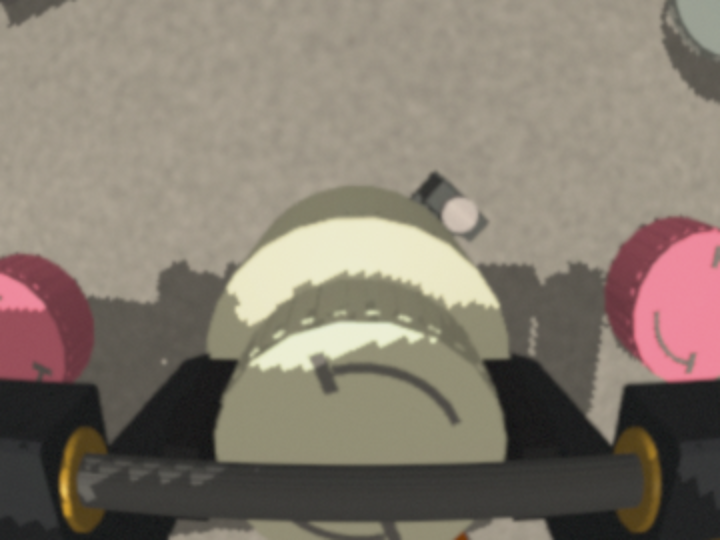

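```bash
python3 -m pendant '[[[1,0,0,0.12,0],[1,0,0,0,-0.5],[1,0,0,0,-0.5],[1,0,0,0,-0.5],[1,0,0,0,-0.5]]]' 60
python3 -m pendant '[[[1,0,0,0.05,-0.5],[1,0,0,0,-0.5],[1,0,0,0,-0.5],[1,0,0,0,-0.5],[1,0,0,0,0]]]' 60
python3 - <<'E'
from h import *
o,_=st(); print(o["ft_torque"])
d=wristcam(); cv2.imwrite("pics/d3.png",cv2.resize(d["color"][60:330,140:500,::-1],None,fx=2,fy=2))
P=wpts(d); Z=P[...,2]
m=(np.hypot(P[...,0]-.515,P[...,1]+.271)<.028)&(Z>.09)&(Z<.14)
print(m.sum(),np.percentile(Z[m],[5,25,50,75,95]))
E
```

```text
t: 10.82
ee_pos: [0.515, -0.2712, 0.0892]
ee_rot: [0.001, 0.782, 0.623, 0.001]
contact_force: [-1.0, 0.4, 13.0]
opening: 0.0632
t: 11.23
ee_pos: [0.5152, -0.2713, 0.0884]
ee_rot: [0.002, 0.702, 0.712, 0.001]
contact_force: [-2.4, 0.3, 13.7]
opening: 0.0629
t 11.23 tcp [ 0.5152 -0.2713  0.0884] toolx [-0.014  1.    -0.002] tooly [1.    0.014 0.003] tz [ 0.0034 -0.0016 -1.    ] F [-2.4  0.3 13.7] op 0.0629 q [-0.53  0.23  1.95  0.    0.96 -0.54]
[0.03266556 0.32688574 0.17401202]
7890 [0.11921289 0.11977123 0.12015004 0.12054358 0.12111513]
```

View pics/d3.png

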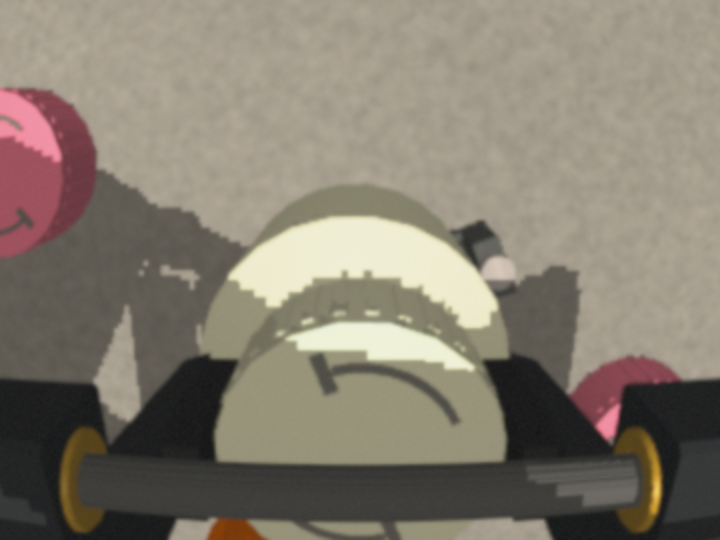

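The arrow arc keeps the same place in the wrist view at (325-455, 370-420), so the cap has turned with the gripper, about 59°. Lifting straight up.

```bash
python3 -m pendant '[[[1,0,0,-0.25,0],[1,0,0,-0.25,0],[1,0,0,-0.25,0],[1,0,0,-0.25,0],[1,0,0,0,0]]]' 60
python3 -m pendant '[[[1,0,0,-0.5,0],[1,0,0,-0.5,0],[1,0,0,-0.5,0],[1,0,0,-0.5,0],[1,0,0,0,0]]]' 60
python3 - <<'E'
from h import *
o,_=st()
d=wristcam(); 
P=wpts(d); Z=P[...,2]
m=(np.hypot(P[...,0]-.515,P[...,1]+.271)<.028)&(Z>.09)&(Z<.2)
print(m.sum(),np.percentile(Z[m],[5,25,50,75,95]))
E
```

```text
t: 11.7
ee_pos: [0.5136, -0.2704, 0.1057]
ee_rot: [0.0, 0.703, 0.711, 0.0]
contact_force: [0.5, -0.0, -0.6]
opening: 0.0631
t: 12.12
ee_pos: [0.5153, -0.2715, 0.1484]
ee_rot: [0.002, 0.703, 0.711, 0.001]
contact_force: [1.6, -0.2, 0.8]
opening: 0.0633
t 12.12 tcp [ 0.5153 -0.2715  0.1484] toolx [-0.012  1.    -0.003] tooly [1.    0.012 0.004] tz [ 0.0042 -0.0025 -1.    ] F [ 1.6 -0.2  0.8] op 0.0633 q [-0.53  0.16  1.9  -0.    1.07 -0.54]
8587 [0.10461277 0.1796007  0.18005247 0.18046497 0.18105847]
```

```bash
for i in 1 2 3 4 5 6; do python3 -m pendant '[[[1,1,0,0,0],[1,1,0,0,0],[1,1,0,0,0],[1,1,0,0,0],[1,1,0,0,0]]]' 60 |grep -E "ee_pos|open"; done
python3 -m pendant '[[[1,1,-1,0,0],[1,1,-1,0,0],[1,1,-1,0,0],[1,1,-1,0,0],[1,0.6,0,0,0]]]' 60
python3 - <<'E'
from h import *
goto(.435,.423,.012)
E
```

```text
ee_pos: [0.5119, -0.1696, 0.1447]
opening: 0.0631
ee_pos: [0.5107, -0.0695, 0.1448]
opening: 0.0631
ee_pos: [0.5095, 0.0304, 0.1448]
opening: 0.0627
ee_pos: [0.5083, 0.1303, 0.1448]
opening: 0.0632
ee_pos: [0.5071, 0.2303, 0.1447]
opening: 0.0631
ee_pos: [0.5059, 0.3302, 0.1446]
opening: 0.0632
t: 15.08
ee_pos: [0.4216, 0.4216, 0.1443]
ee_rot: [-0.001, 0.702, 0.712, -0.001]
contact_force: [-0.1, -0.3, 0.1]
opening: 0.0628
t 15.08 tcp [0.4216 0.4216 0.1443] toolx [-0.014  1.    -0.001] tooly [ 1.     0.014 -0.003] tz [-3.e-03 -9.e-04 -1.e+00] F [-0.1 -0.3  0.1] op 0.0628 q [0.74 0.19 1.87 0.   1.08 0.73]
units20mm tool xyz (before turn) [0.07 0.69 6.61]
```

```bash
python3 -m pendant '[[[1,0,0.69,1,0],[1,0,0,1,0],[1,0,0,1,0],[1,0,0,1,0],[1,0,0,1,0]]]' 60
python3 -m pendant '[[[1,0,0,0.8,0],[1,0,0,0.6,0],[1,0,0,0,0],[1,0,0,0,0],[1,0,0,0,0]]]' 60
python3 - <<'E'
from h import *
goto(.435,.423,.010)
d=cam("top"); cv2.imwrite("pics/e.png",d["color"][:,:,::-1])
d=wristcam(); P=wpts(d); Z=P[...,2]
m=(np.hypot(P[...,0]-.435,P[...,1]-.423)<.028)&(Z>.02)&(Z<.2)
print(m.sum(),np.percentile(Z[m],[5,25,50,75,95]))
E
```

```text
t: 15.5
ee_pos: [0.4397, 0.4204, 0.044]
ee_rot: [0.0, 0.703, 0.711, -0.0]
contact_force: [0.1, 0.3, -0.7]
opening: 0.0632
t: 15.92
ee_pos: [0.44, 0.4211, 0.018]
ee_rot: [0.0, 0.703, 0.711, 0.001]
contact_force: [-0.1, 0.1, -0.8]
opening: 0.0633
t 15.92 tcp [0.44   0.4211 0.018 ] toolx [-0.012  1.     0.001] tooly [1.    0.012 0.001] tz [ 1.2e-03  9.0e-04 -1.0e+00] F [-0.1  0.1 -0.8] op 0.0633 q [ 0.72  0.36  1.92 -0.    0.85  0.71]
units20mm tool xyz (before turn) [ 0.1  -0.25  0.4 ]
20575 [0.0490577  0.05020662 0.09898073 0.11912788 0.1246353 ]
```

```bash
python3 -m pendant '[[[1,0,0,0.3,0],[1,0,0,0.2,0],[1,0,0,0,0],[1,0,0,0,0],[1,0,0,0,0]]]' 60
python3 -m pendant '[[[0,0,0,0,0],[0,0,0,0,0],[0,0,0,0,0],[0,0,0,0,0],[0,0,0,0,0]]]' 60
python3 -m pendant '[[[0,0,0,-0.5,0],[0,0,0,-1,0],[0,0,0,-1,0],[0,0,0,-1,0],[0,0,0,-1,0]]]' 60
python3 -m pendant '[[[0,0,0,-1,0],[0,0,0,-1,0],[0,0,0,0,0],[0,0,0,0,0],[0,0,0,0,0]]]' 60
python3 - <<'E'
from h import *
# grip yaw for lid: jaws across lid x => lid x axis yaw -12.3deg
goto(.5176,-.0125,.15,np.deg2rad(-12.3))
d=cam("top"); cv2.imwrite("pics/e2.png",d["color"][:,:,::-1])
P=pts(d);Z=P[...,2]; m=(np.hypot(P[...,0]-.438,P[...,1]-.421)<.06)&(Z>.025)&(Z<.05)
print(m.sum(),P[m].mean(0),np.median(Z[m]))
E
```

```text
t: 16.43
ee_pos: [0.439, 0.4206, 0.007]
ee_rot: [-0.0, 0.703, 0.711, -0.0]
contact_force: [0.7, -0.2, -0.2]
opening: 0.063
t: 16.85
ee_pos: [0.4392, 0.4207, 0.0072]
ee_rot: [0.0, 0.703, 0.711, 0.0]
contact_force: [0.2, 0.0, -0.9]
opening: 0.0877
t: 17.27
ee_pos: [0.4391, 0.4207, 0.0988]
ee_rot: [0.0, 0.703, 0.711, 0.0]
contact_force: [-0.1, 0.5, -0.4]
opening: 0.0881
t: 17.68
ee_pos: [0.4387, 0.4202, 0.1365]
ee_rot: [-0.0, 0.703, 0.711, -0.0]
contact_force: [0.3, 0.7, 0.3]
opening: 0.0879
t 17.68 tcp [0.4387 0.4202 0.1365] toolx [-0.012  1.    -0.001] tooly [ 1.     0.012 -0.001] tz [-6.e-04 -5.e-04 -1.e+00] F [0.3 0.7 0.3] op 0.0879 q [ 0.72  0.22  1.85 -0.    1.07  0.71]
units20mm tool xyz (before turn) [-21.68   3.69  -0.67]
turn world -0.227 -> tool units 1.89
604 [0.43962198 0.41845791 0.03772354] 0.03831551130602151
```

View pics/e2.png

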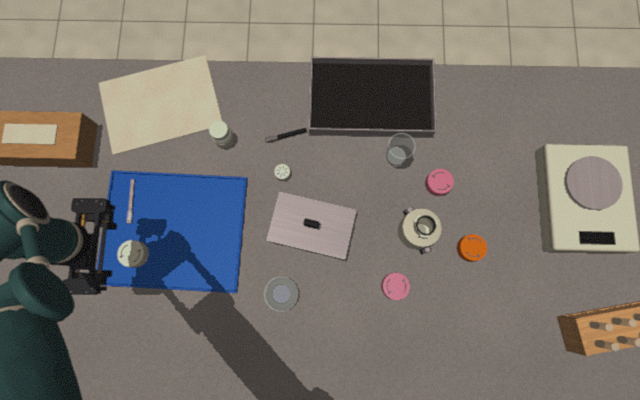

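The cap is on the tray at (131,253) and the tub mouth is open at (421,228). Now the lid knob.

```bash
for i in 1 2 3; do python3 -m pendant '[[[0,-1,0,0,0],[0,-1,0,0,0],[0,-1,0,0,0],[0,-1,0,0,0],[0,-1,0,0,0]]]' 60 >/dev/null; done
python3 -m pendant '[[[0,-1,0.9,0,0],[0,-1,0.9,0,0],[0,-1,0.9,0,0],[0,-1,0.9,0,0],[0,-1,0,0,0]]]'>/dev/null
python3 -m pendant '[[[0,-1,0,0,0],[0,-0.7,0,0,0],[0,0,0,0,0.95],[0,0,0,0,0.95],[0,0,0,0,0]]]'
python3 - <<'E'
from h import *
goto(.5176,-.0125,.055,np.deg2rad(-12.3))
d=wristcam("f"); P=wpts(d); Z=P[...,2]
m=(np.hypot(P[...,0]-.518,P[...,1]+.0125)<.035)&(Z>.07)&(Z<.09)
q=P[m]; print(len(q),q.mean(0),cv2.minAreaRect(q[:,:2].astype(np.float32)))
m=(np.hypot(P[...,0]-.518,P[...,1]+.0125)<.14)&(Z>.04)&(Z<.053)
q=P[m]; print(len(q),cv2.minAreaRect(q[:,:2].astype(np.float32)))
E
```

```text
t: 19.82
ee_pos: [0.515, -0.0129, 0.1352]
ee_rot: [-0.001, 0.78, 0.625, -0.001]
contact_force: [0.8, -0.2, -0.3]
opening: 0.0879
t 19.82 tcp [ 0.515  -0.0129  0.1352] toolx [ 0.218  0.976 -0.   ] tooly [ 0.976 -0.218 -0.003] tz [-3.5e-03  3.0e-04 -1.0e+00] F [ 0.8 -0.2 -0.3] op 0.0879 q [-0.07  0.05  2.05  0.    1.04  0.15]
units20mm tool xyz (before turn) [0.05 0.14 4.01]
turn world 0.005 -> tool units -0.04
1166 [ 0.51762604 -0.01254838  0.07997399] ((0.5171821713447571, -0.014221541583538055), (0.03605230897665024, 0.015834782272577286), 78.20402526855469)
30584 ((0.518887460231781, -0.005445018410682678), (0.17618057131767273, 0.12496981024742126), 77.84064483642578)
```

View pics/f.png

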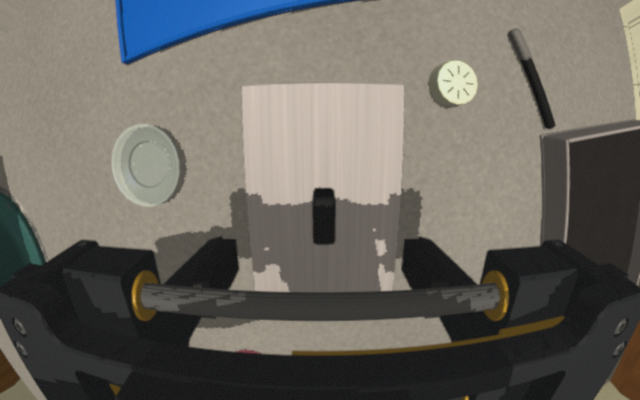

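The knob at (324,215) lies between the jaws and is square with the lid.

```bash
python3 -m pendant '[[[0,0.05,0.14,1,0],[0,0,0,1,0],[0,0,0,1,0],[0,0,0,0.8,0],[0,0,0,0,0]]]' 50
python3 -m pendant '[[[1,0,0,0,0],[1,0,0,0,0],[1,0,0,0,0],[1,0,0,0,0],[1,0,0,0,0]]]' 50
python3 -m pendant '[[[1,0,0,0,0],[1,0,0,0,0],[1,0,0,0,0],[1,0,0,0,0],[1,0,0,0,0]]]' 50
```

```text
t: 20.28
ee_pos: [0.5153, -0.0116, 0.0567]
ee_rot: [-0.003, 0.778, 0.628, -0.003]
contact_force: [-0.3, 0.1, -0.4]
opening: 0.0878
t: 20.7
ee_pos: [0.5201, -0.0122, 0.0622]
ee_rot: [0.001, 0.779, 0.627, 0.001]
contact_force: [0.8, -0.4, -0.2]
opening: 0.0569
t: 21.12
ee_pos: [0.5192, -0.0122, 0.0611]
ee_rot: [0.0, 0.779, 0.627, -0.0]
contact_force: [0.0, -0.2, 0.2]
opening: 0.0235
```

```bash
python3 -m pendant '[[[1,0,0,0,0],[1,0,0,0,0],[1,0,0,0,0],[1,0,0,0,0],[1,0,0,0,0]]]' 50
python3 -m pendant '[[[1,0,0,-0.3,0],[1,0,0,-0.6,0],[1,0,0,-0.8,0],[1,0,0,-0.8,0],[1,0,0,-0.8,0]]]' 50
python3 -m pendant '[[[1,0,0,-1,0],[1,0,0,-1,0],[1,0,0,0,0],[1,0,0,0,0],[1,0,0,0,0]]]' 50
python3 - <<'E'
from h import *
goto(.503-.003,.251,.15,np.pi/2-np.deg2rad(1.7))
d=wristcam("g"); d=cam("scene"); cv2.imwrite("pics/g2.png",d["color"][:,:,::-1])
E
```

```text
t: 21.53
ee_pos: [0.5189, -0.0121, 0.061]
ee_rot: [-0.0, 0.779, 0.627, -0.0]
contact_force: [-1.9, 0.1, 1.6]
opening: 0.0153
t: 21.95
ee_pos: [0.5194, -0.0121, 0.1285]
ee_rot: [0.0, 0.779, 0.627, 0.0]
contact_force: [0.2, -0.4, -1.9]
opening: 0.0158
t: 22.37
ee_pos: [0.5188, -0.0121, 0.1666]
ee_rot: [-0.0, 0.779, 0.627, -0.0]
contact_force: [0.1, -0.8, -1.8]
opening: 0.0157
t 22.37 tcp [ 0.5188 -0.0121  0.1666] toolx [ 0.214  0.977 -0.   ] tooly [ 0.977 -0.214 -0.   ] tz [-5.e-04 -0.e+00 -1.e+00] F [ 0.1 -0.8 -1.8] op 0.0157 q [-0.07  0.03  2.01 -0.    1.1   0.14]
units20mm tool xyz (before turn) [12.65 -3.74  0.83]
turn world -1.384 -> tool units 11.54
```

View pics/g2.png

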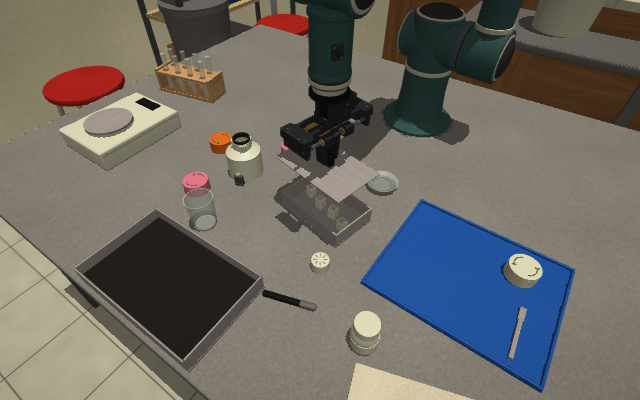

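View pics/g.png

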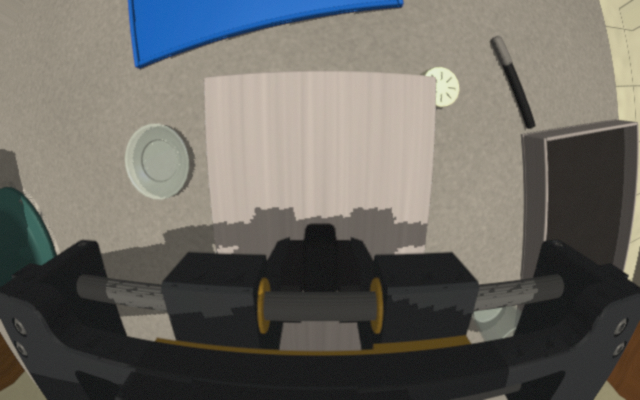

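Four spent cartridges show in the dish at (310,190), (320,200), (333,210) and (341,224). The lid hangs level in the gripper. Carrying it to the tray.

```bash
python3 -m pendant '[[[1,0.5,0,0,0],[1,0.8,-0.5,0,0],[1,1,-0.8,0,0],[1,1,-0.8,0,0],[1,1,-0.8,0,0]]]' 60 >/dev/null
python3 -m pendant '[[[1,1,-0.8,0,0],[1,1,0,0,0],[1,1,0,0,0],[1,1,0,0,0],[1,1,0,0,0]]]' 60 >/dev/null
python3 -m pendant '[[[1,1,0,0,0],[1,1,0,0,0],[1,0.9,0,0,0],[1,0.4,0,0,0.4],[1,0,0,0,0.8]]]' 60 
python3 -m pendant '[[[1,0,0,0,0.8],[1,0,0,0,0.8],[1,0,0,0,0.8],[1,0,0,0,0.8],[1,0,0,0,0.8]]]' 60 
python3 -m pendant '[[[1,0,0,0,0.8],[1,0,0,0,0.8],[1,0,0,0,0.8],[1,0,0,0,0.8],[1,0,0,0,0.8]]]' 60 
python3 -m pendant '[[[1,0,0,0,0.8],[1,0,0,0,0.8],[1,0,0,0,0.6],[1,0,0,0,0.1],[1,0,0,0,0]]]' 60 
python3 - <<'E'
from h import *
goto(.503-.003,.251,.028,np.pi/2-np.deg2rad(1.7))
d=wristcam("g3"); d=cam("top"); cv2.imwrite("pics/g4.png",d["color"][:,:,::-1])
E
```

```text
t: 23.72
ee_pos: [0.5006, 0.2523, 0.1659]
ee_rot: [-0.001, 0.822, 0.569, -0.001]
contact_force: [0.6, -0.3, -2.2]
opening: 0.0156
t: 24.13
ee_pos: [0.5001, 0.2504, 0.1657]
ee_rot: [-0.0, 0.935, 0.355, -0.001]
contact_force: [-0.3, 0.2, -2.4]
opening: 0.0156
t: 24.55
ee_pos: [0.5001, 0.2503, 0.1657]
ee_rot: [0.0, 0.992, 0.123, -0.001]
contact_force: [-0.3, -0.2, -1.8]
opening: 0.0153
t: 24.97
ee_pos: [0.5003, 0.2502, 0.1661]
ee_rot: [0.0, 1.0, -0.012, -0.001]
contact_force: [-0.2, 0.6, -2.3]
opening: 0.0154
t 24.97 tcp [0.5003 0.2502 0.1661] toolx [ 1.    -0.024 -0.002] tooly [-0.024 -1.     0.001] tz [-1.7e-03 -5.0e-04 -1.0e+00] F [-0.2  0.6 -2.3] op 0.0154 q [0.42 0.11 1.93 0.   1.11 2.01]
units20mm tool xyz (before turn) [-0.01 -0.04  6.9 ]
turn world -0.006 -> tool units 0.05
```

View pics/g3.png

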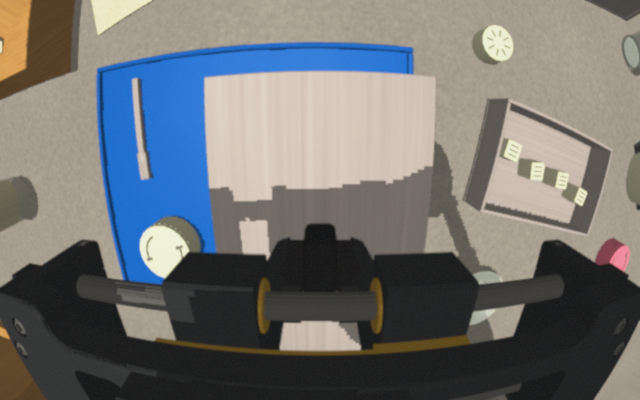

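View pics/g4.png

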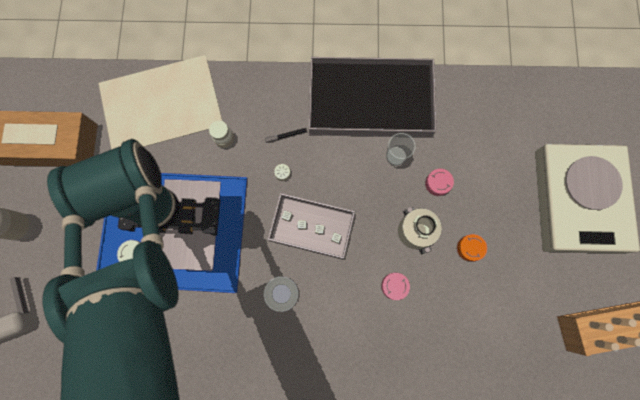

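```bash
python3 -m pendant '[[[1,0,0,0.8,0],[1,0,0,1,0],[1,0,0,1,0],[1,0,0,1,0],[1,0,0,1,0]]]' 60 >/dev/null
python3 -m pendant '[[[1,0,0,1,0],[1,0,0,0.6,0],[1,0,0,0.2,0],[1,0,0,0,0],[1,0,0,0,0]]]' 60 
python3 -m pendant '[[[1,0,0,0.1,0],[1,0,0,0.1,0],[1,0,0,0,0],[1,0,0,0,0],[1,0,0,0,0]]]' 60
```

```text
t: 25.9
ee_pos: [0.5015, 0.2502, 0.0357]
ee_rot: [-0.0, 1.0, -0.012, 0.0]
contact_force: [0.5, -0.3, -1.6]
opening: 0.0155
t: 26.32
ee_pos: [0.5012, 0.25, 0.0315]
ee_rot: [-0.0, 1.0, -0.013, 0.0]
contact_force: [0.4, -0.1, -1.7]
opening: 0.0157
```

```bash
python3 -m pendant '[[[1,0,0,0.08,0],[1,0,0,0.05,0],[1,0,0,0,0],[1,0,0,0,0],[1,0,0,0,0]]]' 60
python3 -m pendant '[[[0,0,0,0,0],[0,0,0,0,0],[0,0,0,0,0],[0,0,0,0,0],[0,0,0,0,0]]]' 30
python3 -m pendant '[[[0,0,0,-0.5,0],[0,0,0,-1,0],[0,0,0,-1,0],[0,0,0,-1,0],[0,0,0,-1,0]]]'
python3 -m pendant '[[[0,0,0,-1,0],[0,0,0,-1,0],[0,0,0,-0.5,0],[0,0,0,0,0],[0,0,0,0,0]]]'
python3 - <<'E'
from h import *
d=wristcam("g5"); P=wpts(d); Z=P[...,2]
m=(np.hypot(P[...,0]-.5,P[...,1]-.25)<.04)&(Z>.037)&(Z<.06)
q=P[m]; print(len(q),q.mean(0),cv2.minAreaRect(q[:,:2].astype(np.float32)))
d=cam("top");P=pts(d);Z=P[...,2]; cv2.imwrite("pics/g6.png",d["color"][:,:,::-1])
C=d["color"].astype(int)
cv2.imwrite("pics/g7.png",cv2.resize(d["color"][180:270,255:450,::-1],None,fx=4,fy=4,interpolation=cv2.INTER_CUBIC))
m=(np.abs(P[...,0]-.518)<.08)&(np.abs(P[...,1]+.0125)<.12)&(Z>.024)&(Z<.036)
n,l,s,c=cv2.connectedComponentsWithStats(m.astype(np.uint8))
for i in range(1,n):
    if s[i,4]>15:
        q=P[l==i]; print(s[i],q.mean(0).round(4),cv2.minAreaRect(q[:,:2].astype(np.float32)))
m=(np.abs(P[...,0]-.518)<.09)&(np.abs(P[...,1]+.0125)<.13)&(Z>.039)&(Z<.05); print("dish rim",cv2.minAreaRect(P[m][:,:2].astype(np.float32)))
m=(np.hypot(P[...,0]-.515,P[...,1]+.27)<.026)&(Z>.095)&(Z<.13); q=P[m];print("tub",len(q),cv2.minEnclosingCircle(q[:,:2].astype(np.float32)),np.median(q[:,2]))
E
```

```text
t: 26.73
ee_pos: [0.5012, 0.25, 0.0291]
ee_rot: [-0.0, 1.0, -0.013, 0.0]
contact_force: [-1.3, -1.5, 4.2]
opening: 0.0154
t: 27.15
ee_pos: [0.5009, 0.2499, 0.0283]
ee_rot: [0.0, 1.0, -0.013, -0.0]
contact_force: [-0.4, -0.9, 0.3]
opening: 0.0468
t: 27.57
ee_pos: [0.501, 0.2499, 0.1201]
ee_rot: [-0.0, 1.0, -0.013, 0.0]
contact_force: [-0.1, -0.4, -0.2]
opening: 0.0803
t: 27.98
ee_pos: [0.5012, 0.25, 0.1691]
ee_rot: [-0.0, 1.0, -0.013, 0.001]
contact_force: [-1.0, 0.3, -0.1]
opening: 0.0879
685 [0.50002865 0.2497434  0.04798589] ((0.498366117477417, 0.2498011440038681), (0.014576597139239311, 0.03643851727247238), 88.639404296875)
[287 197  15   4  16] [0.5847 0.0324 0.0303] ((0.5848814249038696, 0.03264443203806877), (0.03577083721756935, 0.0016325378092005849), 78.2264404296875)
[282 211  10  10  71] [0.5421 0.0495 0.0314] ((0.5426150560379028, 0.04960588738322258), (0.01984662003815174, 0.019992556422948837), 71.86137390136719)
[298 220   8   9  70] [0.5214 0.0119 0.0315] ((0.5216873288154602, 0.011962326243519783), (0.020140845328569412, 0.01759348250925541), 1.872496485710144)
[315 225   9   9  68] [ 0.5109 -0.0317  0.0313] ((0.5107075572013855, -0.03108946979045868), (0.019664568826556206, 0.019380230456590652), 89.3304214477539)
[331 233  11  10  70] [ 0.4909 -0.0728  0.0313] ((0.49100321531295776, -0.07288097590208054), (0.019717980176210403, 0.020176606252789497), 69.5426254272461)
dish rim ((0.5185943245887756, -0.011989735066890717), (0.18808695673942566, 0.11850574612617493), 77.52140808105469)
tub 178 ((0.5150084495544434, -0.26981234550476074), 0.025859147310256958) 0.10788720113508421
```

View pics/g7.png

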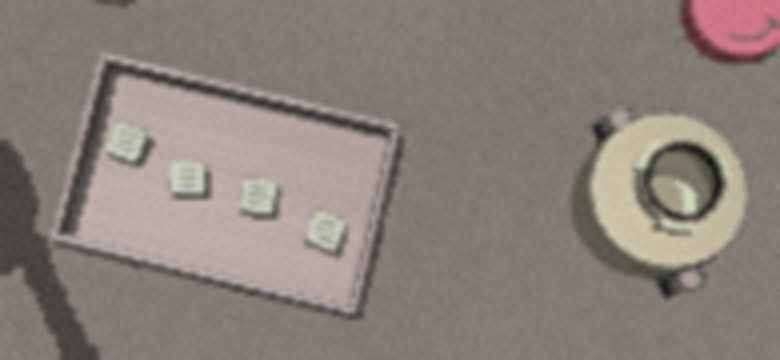

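View pics/g5.png

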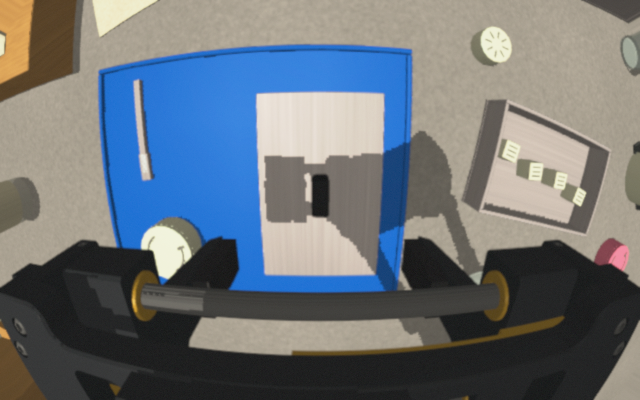

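The lid lies flat on the tray with its knob at (320,195). The four spent cartridges are in the dish. Moving over the dish and turning the jaws across it.

```bash
for i in 1 2; do python3 -m pendant '[[[0.6,0.07,1,0,0],[0.6,0.07,1,0,0],[0.6,0.07,1,0,0],[0.6,0.07,1,0,0],[0.6,0.07,1,0,0]]]' >/dev/null; done
for i in 1 2; do python3 -m pendant '[[[0.6,0,0,0,-1],[0.6,0,0,0,-1],[0.6,0,0,0,-1],[0.6,0,0,0,-1],[0.6,0,0,0,-1]]]'>/dev/null; done
python3 -m pendant '[[[0.6,0,0,0,-0.7],[0.6,0,0,0,0],[0.6,0,0,0,0],[0.6,0,0,0,0],[0.6,0,0,0,0]]]'
cat >> h.py <<'E'
def carts(name=None):
    d=wristcam(name); P=wpts(d); Z=P[...,2]
    m=(np.abs(P[...,0]-.518)<.08)&(np.abs(P[...,1]+.0125)<.12)&(Z>.027)&(Z<.037)
    hsv=cv2.cvtColor(d["color"],cv2.COLOR_RGB2HSV)
    n,l,s,c=cv2.connectedComponentsWithStats(m.astype(np.uint8))
    for i in range(1,n):
        if s[i,4]>80:
            q=P[l==i]; r=cv2.minAreaRect(q[:,:2].astype(np.float32))
            if min(r[1])>.012: print("cart px",c[i].round(),"mean",q.mean(0).round(4),"rect",np.round(r[0],4),np.round(r[1],4),"yaw(deg mod90) %.1f"%(((r[2]+45)%90)-45))
E
python3 - <<'E'
from h import *
goto(.5424,.0496,.02,np.deg2rad(-18)); carts("i")
E
```

```text
t: 30.17
ee_pos: [0.5096, 0.0496, 0.1679]
ee_rot: [-0.0, 0.809, 0.588, -0.0]
contact_force: [0.5, -0.3, 0.2]
opening: 0.0353
t 30.17 tcp [0.5096 0.0496 0.1679] toolx [ 0.308  0.951 -0.   ] tooly [ 0.951 -0.308 -0.001] tz [-1.e-03 -1.e-04 -1.e+00] F [ 0.5 -0.3  0.2] op 0.0353 q [ 0.05  0.01  2.02 -0.    1.11  0.36]
units20mm tool xyz (before turn) [0.51 1.57 7.4 ]
turn world -0.001 -> tool units 0.01
cart px [353. 182.] mean [0.5412 0.0483 0.0315] rect [0.5412 0.048 ] [0.0205 0.0203] yaw(deg mod90) -17.1
cart px [343. 225.] mean [0.5202 0.011  0.0315] rect [0.52 0.01] [0.0212 0.0203] yaw(deg mod90) -2.7
cart px [345. 265.] mean [ 0.5097 -0.0319  0.0314] rect [ 0.5098 -0.0331] [0.0208 0.0193] yaw(deg mod90) -8.2
```

View pics/i.png

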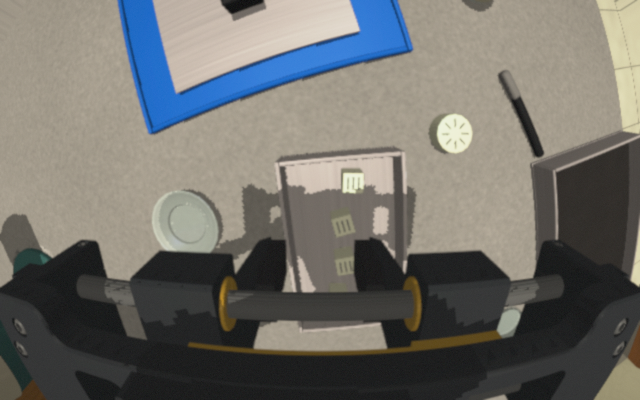

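Cartridge A is at (353,182), B at (343,225) and C at (345,265). Starting with A.

```bash
python3 -m pendant '[[[0.6,0.47,0.8,0,0],[0.6,0,0.75,1,0],[0.6,0,0,1,0],[0.6,0,0,1,0],[0.6,0,0,1,0]]]' 
python3 -m pendant '[[[0.6,0,0,1,0],[0.6,0,0,0,0],[0.6,0,0,0,0],[0.6,0,0,0,0],[0.6,0,0,0,0]]]' 30
python3 - <<'E'
from h import *
goto(.5415,.049,.020,np.deg2rad(-17.5))
E
```

```text
t: 30.63
ee_pos: [0.5428, 0.049, 0.0878]
ee_rot: [0.0, 0.809, 0.588, 0.0]
contact_force: [0.1, -0.2, -0.9]
opening: 0.035
t: 31.05
ee_pos: [0.5438, 0.0491, 0.0702]
ee_rot: [0.001, 0.808, 0.589, 0.001]
contact_force: [-0.7, 0.4, 0.2]
opening: 0.0353
t 31.05 tcp [0.5438 0.0491 0.0702] toolx [0.307 0.952 0.001] tooly [ 0.952 -0.307  0.003] tz [ 3.e-03  1.e-04 -1.e+00] F [-0.7  0.4  0.2] op 0.0353 q [ 0.04  0.19  2.04 -0.    0.92  0.36]
units20mm tool xyz (before turn) [-0.04 -0.11  2.51]
turn world 0.007 -> tool units -0.06
```

```bash
python3 -m pendant '[[[0.6,-0.04,-0.11,0.7,0],[0.6,0,0,0.7,0],[0.6,0,0,0.7,0],[0.6,0,0,0.4,0],[0.6,0,0,0,0]]]'
python3 -m pendant '[[[1,0,0,0,0],[1,0,0,0,0],[1,0,0,0,0],[1,0,0,0,0],[1,0,0,0,0]]]' 40
python3 -m pendant '[[[1,0,0,0,0],[1,0,0,-0.5,0],[1,0,0,-1,0],[1,0,0,-1,0],[1,0,0,-1,0]]]' 40
python3 -m pendant '[[[1,0,0,-1,0],[1,0,0,-1,0],[1,0,0,-1,0],[1,0,0,0,0],[1,0,0,0,0]]]' 40
python3 - <<'E'
from h import *
goto(.515,-.2705,.14)
d=wristcam("j")
E
```

```text
t: 31.47
ee_pos: [0.5393, 0.0489, 0.0179]
ee_rot: [-0.0, 0.808, 0.589, -0.001]
contact_force: [-0.2, 0.1, -0.1]
opening: 0.0354
t: 31.88
ee_pos: [0.5412, 0.049, 0.0197]
ee_rot: [0.001, 0.808, 0.589, 0.001]
contact_force: [0.0, 0.1, 2.9]
opening: 0.0194
t: 32.3
ee_pos: [0.5392, 0.0489, 0.0892]
ee_rot: [-0.0, 0.808, 0.589, -0.001]
contact_force: [0.3, 0.1, -0.6]
opening: 0.0195
t: 32.72
ee_pos: [0.5408, 0.049, 0.1499]
ee_rot: [0.001, 0.808, 0.589, 0.001]
contact_force: [-0.3, -0.1, -0.4]
opening: 0.0195
t 32.72 tcp [0.5408 0.049  0.1499] toolx [0.307 0.952 0.001] tooly [ 0.952 -0.307  0.003] tz [ 2.9e-03  1.0e-04 -1.0e+00] F [-0.3 -0.1 -0.4] op 0.0195 q [0.04 0.09 1.98 0.   1.07 0.36]
units20mm tool xyz (before turn) [-15.6    3.67   0.49]
```

View pics/j.png

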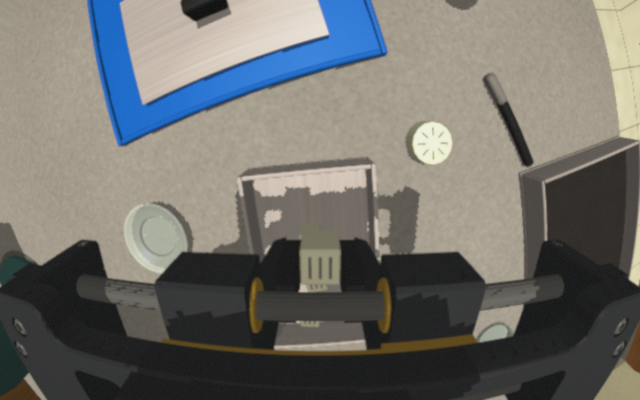

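```bash
for i in 1 2; do python3 -m pendant '[[[1,-1,0.2,0,0],[1,-1,0.2,0,0],[1,-1,0.2,0,0],[1,-1,0.2,0,0],[1,-1,0.2,0,0]]]' 40 >/dev/null; done
python3 -m pendant '[[[1,-1,0.4,0,0],[1,-1,0.4,0,0],[1,-1,0.4,0,0],[1,-1,0.4,0,0],[1,-1,0,0,0]]]' 40 >/dev/null
python3 -m pendant '[[[1,-0.6,0,0,0],[1,0,0,0,0],[1,0,0,0,0],[1,0,0,0,0],[1,0,0,0,0]]]' 40
python3 - <<'E'
from h import *
goto(.515,-.2705,.119)
d=wristcam("k"); P=wpts(d); Z=P[...,2]
m=(np.hypot(P[...,0]-.515,P[...,1]+.271)<.055)&(Z>.06)&(Z<.08); q=P[m];print(len(q),cv2.minAreaRect(q[:,:2].astype(np.float32)))
E
```

```text
t: 34.43
ee_pos: [0.5126, -0.2689, 0.1481]
ee_rot: [-0.0, 0.808, 0.589, -0.0]
contact_force: [0.0, 0.7, 0.0]
opening: 0.0195
t 34.43 tcp [ 0.5126 -0.2689  0.1481] toolx [0.306 0.952 0.001] tooly [ 0.952 -0.306 -0.001] tz [-6.e-04  7.e-04 -1.e+00] F [0.  0.7 0. ] op 0.0195 q [-0.53  0.16  1.91  0.    1.08 -0.22]
units20mm tool xyz (before turn) [-0.04  0.14  1.46]
3819 ((0.5174357295036316, -0.26228711009025574), (0.06775642186403275, 0.08808283507823944), 69.85710906982422)
```

View pics/k.png

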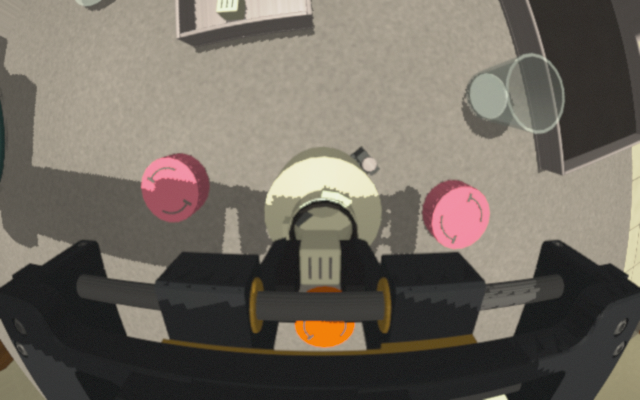

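The cartridge is centred over the mouth at (322,225).

```bash
python3 -m pendant '[[[1,-0.04,0.14,0,0],[1,0,0,0.7,0],[1,0,0,0.7,0],[1,0,0,0,0],[1,0,0,0,0]]]' 40
python3 -m pendant '[[[1,0,0,0,0],[0.6,0,0,0,0],[0.6,0,0,0,0],[0.6,0,0,0,0],[0.6,0,0,0,0]]]' 40
python3 -m pendant '[[[0.6,0,0,-1,0],[0.6,0,0,-1,0],[0.6,0,0,-0.5,0],[0.6,0,0,0,0],[0.6,0,0,0,0]]]' 40
python3 - <<'E'
from h import *
goto(.521,.011,.15,np.deg2rad(-2))
d=wristcam(); cv2.imwrite("pics/l.png",cv2.resize(d["color"][100:300,180:460,::-1],None,fx=2.5,fy=2.5))
E
```

```text
t: 34.9
ee_pos: [0.5147, -0.2709, 0.1198]
ee_rot: [-0.001, 0.808, 0.589, -0.0]
contact_force: [-0.1, -0.0, -0.4]
opening: 0.0199
t: 35.32
ee_pos: [0.5154, -0.2719, 0.1211]
ee_rot: [0.0, 0.808, 0.589, 0.0]
contact_force: [-0.2, 0.3, 0.2]
opening: 0.0355
t: 35.73
ee_pos: [0.5156, -0.272, 0.1712]
ee_rot: [0.001, 0.808, 0.589, 0.0]
contact_force: [0.2, -0.1, -1.0]
opening: 0.0353
t 35.73 tcp [ 0.5156 -0.272   0.1712] toolx [ 0.307  0.952 -0.   ] tooly [ 0.952 -0.307  0.002] tz [ 0.0017 -0.001  -1.    ] F [ 0.2 -0.1 -1. ] op 0.0353 q [-0.53  0.14  1.88 -0.    1.12 -0.22]
units20mm tool xyz (before turn) [13.55 -4.09  1.05]
turn world 0.277 -> tool units -2.31
```

View pics/l.png

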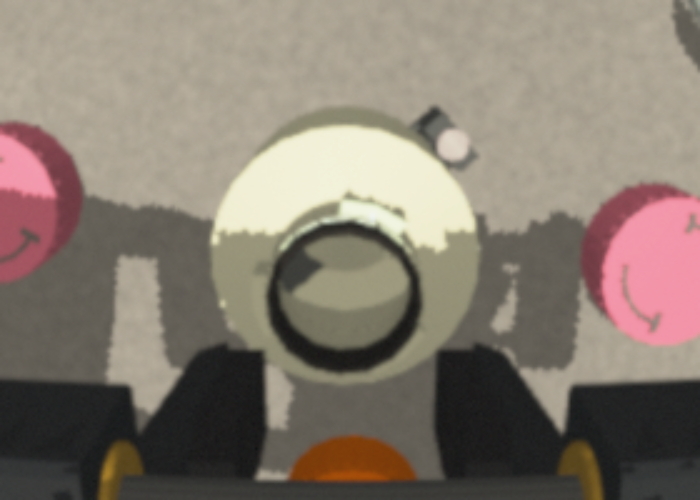

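A dropped inside, and the mouth is clear. Next B.

```bash
for i in 1 2; do python3 -m pendant '[[[0.6,1,-0.3,0,0],[0.6,1,-0.3,0,0],[0.6,1,-0.3,0,0],[0.6,1,-0.3,0,0],[0.6,1,-0.3,0,0]]]' 40 >/dev/null; done
python3 -m pendant '[[[0.6,1,-0.5,0,0],[0.6,1,-0.5,0,0],[0.6,1,0,0,0],[0.6,0.5,0,0,-0.8],[0.6,0,0,0,-0.8]]]' 40 >/dev/null
python3 -m pendant '[[[0.6,0,0,0,-0.7],[0.6,0,0,0,0],[0.6,0,0,0,0],[0.6,0,0,0,0],[0.6,0,0,0,0]]]' 40 >/dev/null
python3 - <<'E'
from h import *
goto(.5205,.0112,.02,np.deg2rad(-2)); carts("m")
E
```

```text
t 37.45 tcp [0.5216 0.0096 0.17  ] toolx [ 0.038  0.999 -0.   ] tooly [ 0.999 -0.038 -0.001] tz [-8.e-04  0.e+00 -1.e+00] F [ 0.  -0.5 -0.4] op 0.0351 q [-0.03  0.03  2.    0.    1.11  0.01]
units20mm tool xyz (before turn) [ 0.08 -0.05  7.5 ]
turn world 0.003 -> tool units -0.02
cart px [319. 190.] mean [0.5201 0.0106 0.0315] rect [0.52   0.0103] [0.02   0.0201] yaw(deg mod90) -1.8
cart px [310. 233.] mean [ 0.51   -0.0323  0.0314] rect [ 0.5098 -0.033 ] [0.0199 0.0194] yaw(deg mod90) -6.9
cart px [294. 270.] mean [ 0.4917 -0.0734  0.0314] rect [ 0.4908 -0.0747] [0.0209 0.0191] yaw(deg mod90) -16.8
```

```bash
python3 -m pendant '[[[0.6,0.06,-0.05,1,0],[0.6,0,0,1,0],[0.6,0,0,1,0],[0.6,0,0,1,0],[0.6,0,0,0.9,0]]]' 
python3 -m pendant '[[[0.6,0,0,0,0],[0.6,0,0,0,0],[0.6,0,0,0,0],[0.6,0,0,0,0],[0.6,0,0,0,0]]]' 30
python3 - <<'E'
from h import *
goto(.5203,.0109,.020,np.deg2rad(-2))
E
```

```text
t: 37.92
ee_pos: [0.5207, 0.0108, 0.0715]
ee_rot: [-0.0, 0.72, 0.694, -0.0]
contact_force: [-0.3, 0.4, 0.5]
opening: 0.0355
t: 38.33
ee_pos: [0.5223, 0.011, 0.0741]
ee_rot: [0.001, 0.72, 0.694, 0.001]
contact_force: [0.3, -0.5, -0.1]
opening: 0.0355
t 38.33 tcp [0.5223 0.011  0.0741] toolx [0.036 0.999 0.   ] tooly [ 0.999 -0.036  0.003] tz [ 2.9e-03 -1.0e-04 -1.0e+00] F [ 0.3 -0.5 -0.1] op 0.0355 q [-0.03  0.14  2.08 -0.    0.92  0.01]
units20mm tool xyz (before turn) [-0.01 -0.11  2.7 ]
turn world 0.001 -> tool units -0.01
```

```bash
python3 -m pendant '[[[0.6,0,-0.1,0.7,0],[0.6,0,0,0.7,0],[0.6,0,0,0.7,0],[0.6,0,0,0.6,0],[0.6,0,0,0,0]]]'
python3 -m pendant '[[[1,0,0,0,0],[1,0,0,0,0],[1,0,0,0,0],[1,0,0,0,0],[1,0,0,0,0]]]' 40
python3 -m pendant '[[[1,0,0,0,0],[1,0,0,-0.5,0],[1,0,0,-1,0],[1,0,0,-1,0],[1,0,0,-1,0]]]' 40
python3 -m pendant '[[[1,0,0,-1,0],[1,0,0,-1,0],[1,0,0,-1,0],[1,0,0,0,0],[1,0,0,0,0]]]' 40
python3 - <<'E'
from h import *
goto(.515,-.2705,.14)
E
```

```text
t: 38.75
ee_pos: [0.5174, 0.0111, 0.0168]
ee_rot: [-0.001, 0.72, 0.694, -0.001]
contact_force: [0.1, -0.7, -0.1]
opening: 0.0352
t: 39.17
ee_pos: [0.5199, 0.0111, 0.0195]
ee_rot: [0.001, 0.72, 0.694, 0.001]
contact_force: [-0.1, 0.4, 2.6]
opening: 0.0194
t: 39.58
ee_pos: [0.5184, 0.0111, 0.0895]
ee_rot: [-0.0, 0.72, 0.694, -0.0]
contact_force: [-0.1, 0.5, -0.4]
opening: 0.0192
t: 40.0
ee_pos: [0.5199, 0.0111, 0.1501]
ee_rot: [0.001, 0.72, 0.694, 0.001]
contact_force: [1.1, -0.5, 0.2]
opening: 0.0198
t 40.00 tcp [0.5199 0.0111 0.1501] toolx [0.036 0.999 0.   ] tooly [ 0.999 -0.036  0.003] tz [ 3.4e-03 -1.0e-04 -1.0e+00] F [ 1.1 -0.5  0.2] op 0.0198 q [-0.03  0.04  2.03 -0.    1.07  0.01]
units20mm tool xyz (before turn) [-14.08   0.26   0.51]
```

```bash
for i in 1 2; do python3 -m pendant '[[[1,-1,0,0,0],[1,-1,0,0,0],[1,-1,0,0,0],[1,-1,0,0,0],[1,-1,0,0,0]]]' 40 >/dev/null; done
python3 -m pendant '[[[1,-1,0.3,0,0],[1,-1,0,0,0],[1,-1,0,0,0],[1,-1,0,0,0],[1,-0.1,0,0,0]]]' 40 >/dev/null
python3 -m pendant '[[[1,0,0,0,0],[1,0,0,0,0],[1,0,0,0,0],[1,0,0,0,0],[1,0,0,0,0]]]' 40
python3 - <<'E'
from h import *
goto(.515,-.2705,.119)
d=wristcam("k2")
E
```

```text
t: 41.67
ee_pos: [0.5148, -0.27, 0.1484]
ee_rot: [-0.0, 0.719, 0.695, 0.0]
contact_force: [0.8, 0.5, 0.3]
opening: 0.0195
t 41.67 tcp [ 0.5148 -0.27    0.1484] toolx [0.035 0.999 0.   ] tooly [ 0.999 -0.035 -0.   ] tz [-2.e-04  2.e-04 -1.e+00] F [0.8 0.5 0.3] op 0.0195 q [-0.53  0.16  1.9   0.    1.08 -0.49]
units20mm tool xyz (before turn) [-0.03  0.01  1.47]
```

View pics/k2.png

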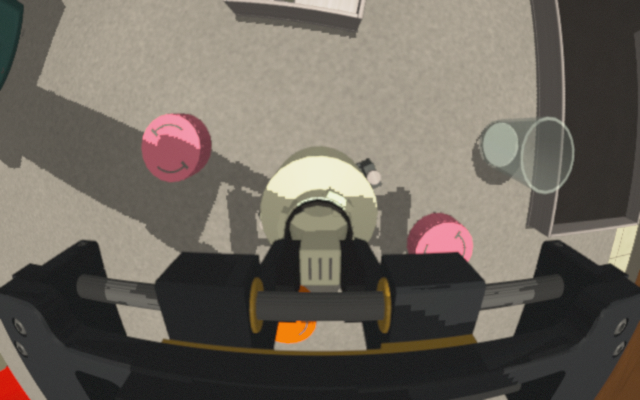

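B is held at (320,262), centred over the mouth. I'll release it, then go to C.

```bash
python3 -m pendant '[[[1,-0.03,0,0,0],[1,0,0,0.7,0],[1,0,0,0.75,0],[1,0,0,0,0],[1,0,0,0,0]]]' 40
python3 -m pendant '[[[1,0,0,0,0],[0.6,0,0,0,0],[0.6,0,0,0,0],[0.6,0,0,0,0],[0.6,0,0,0,0]]]' 40
python3 -m pendant '[[[0.6,0,0,-1,0],[0.6,0,0,-1,0],[0.6,0,0,-0.5,0],[0.6,0,0,0,0],[0.6,0,0,0,0]]]' 40 >/dev/null
python3 - <<'E'
from h import *
goto(.51,-.032,.15,np.deg2rad(-6))
d=wristcam(); cv2.imwrite("pics/l2.png",cv2.resize(d["color"][100:300,180:460,::-1],None,fx=2.5,fy=2.5))
E
```

```text
t: 42.13
ee_pos: [0.514, -0.2709, 0.1187]
ee_rot: [-0.001, 0.72, 0.694, -0.0]
contact_force: [-0.3, 0.2, 0.5]
opening: 0.0194
t: 42.55
ee_pos: [0.5151, -0.2717, 0.1201]
ee_rot: [0.001, 0.72, 0.694, 0.0]
contact_force: [0.2, -0.5, 0.1]
opening: 0.0353
t 42.97 tcp [ 0.5152 -0.2718  0.1702] toolx [ 0.036  0.999 -0.001] tooly [ 0.999 -0.036  0.002] tz [ 1.6e-03 -9.0e-04 -1.0e+00] F [-0.8  0.2 -0.9] op 0.0354 q [-0.53  0.14  1.88 -0.    1.12 -0.49]
units20mm tool xyz (before turn) [11.97 -0.69  1.  ]
turn world -0.069 -> tool units 0.57
```

View pics/l2.png

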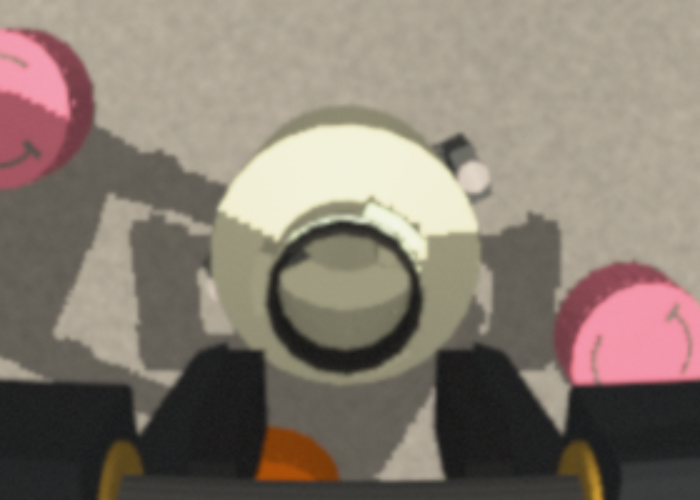

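```bash
for i in 1 2; do python3 -m pendant '[[[0.6,1,0,0,0],[0.6,1,0,0,0],[0.6,1,0,0,0],[0.6,1,0,0,0],[0.6,1,0,0,0]]]' 40 >/dev/null; done
python3 -m pendant '[[[0.6,1,-0.7,0,0],[0.6,0.9,0,0,0],[0.6,0,0,0,0.57],[0.6,0,0,0,0],[0.6,0,0,0,0]]]' 40 >/dev/null
python3 - <<'E'
from h import *
goto(.51,-.032,.02,np.deg2rad(-6)); carts("m2")
E
```

```text
t 44.27 tcp [ 0.5085 -0.033   0.1683] toolx [ 0.102  0.995 -0.   ] tooly [ 0.995 -0.102 -0.002] tz [-0.0021  0.     -1.    ] F [-0.9  0.7 -0.4] op 0.0349 q [-0.11  0.01  2.03 -0.    1.11 -0.01]
units20mm tool xyz (before turn) [0.06 0.09 7.41]
turn world -0.003 -> tool units 0.02
cart px [338. 138.] mean [0.53   0.0152 0.0321] rect [ 0.5187 -0.0058] [0.1641 0.1115] yaw(deg mod90) -12.5
cart px [321. 191.] mean [ 0.5096 -0.0327  0.0314] rect [ 0.5106 -0.033 ] [0.02   0.0198] yaw(deg mod90) -6.0
cart px [306. 233.] mean [ 0.4899 -0.0736  0.0315] rect [ 0.4897 -0.0746] [0.0206 0.0203] yaw(deg mod90) -19.5
```

```bash
python3 -m pendant '[[[0.6,0.03,0.07,1,0],[0.6,0,0,1,0],[0.6,0,0,1,0],[0.6,0,0,1,0],[0.6,0,0,0.9,0]]]' 
python3 -m pendant '[[[0.6,0,0,0,0],[0.6,0,0,0,0],[0.6,0,0,0,0],[0.6,0,0,0,0],[0.6,0,0,0,0]]]' 30
python3 - <<'E'
from h import *
goto(.51,-.0325,.020,np.deg2rad(-6))
E
```

```text
t: 44.73
ee_pos: [0.5103, -0.0334, 0.07]
ee_rot: [-0.0, 0.743, 0.669, -0.0]
contact_force: [0.1, -0.4, 0.4]
opening: 0.0354
t: 45.15
ee_pos: [0.512, -0.033, 0.073]
ee_rot: [0.001, 0.743, 0.669, 0.001]
contact_force: [0.2, 0.2, 0.5]
opening: 0.0347
t 45.15 tcp [ 0.512 -0.033  0.073] toolx [ 0.104  0.995 -0.   ] tooly [ 0.995 -0.104  0.003] tz [ 2.7e-03 -3.0e-04 -1.0e+00] F [0.2 0.2 0.5] op 0.0347 q [-0.11  0.12  2.1  -0.    0.91 -0.01]
units20mm tool xyz (before turn) [ 0.01 -0.11  2.65]
turn world -0.000 -> tool units 0.00
```

```bash
python3 -m pendant '[[[0.6,0,-0.1,0.7,0],[0.6,0,0,0.7,0],[0.6,0,0,0.7,0],[0.6,0,0,0.55,0],[0.6,0,0,0,0]]]'
python3 -m pendant '[[[1,0,0,0,0],[1,0,0,0,0],[1,0,0,0,0],[1,0,0,0,0],[1,0,0,0,0]]]' 40
python3 -m pendant '[[[1,0,0,0,0],[1,0,0,-0.5,0],[1,0,0,-1,0],[1,0,0,-1,0],[1,0,0,-1,0]]]' 40
python3 -m pendant '[[[1,0,0,-1,0],[1,0,0,-1,0],[1,0,0,-1,0],[1,0,0,0,0],[1,0,0,0,0]]]' 40
python3 - <<'E'
from h import *
goto(.515,-.2705,.14)
E
```

```text
t: 45.57
ee_pos: [0.5074, -0.0324, 0.017]
ee_rot: [-0.001, 0.743, 0.669, -0.001]
contact_force: [0.6, 0.3, 0.1]
opening: 0.0353
t: 45.98
ee_pos: [0.5098, -0.0326, 0.0195]
ee_rot: [0.001, 0.743, 0.669, 0.001]
contact_force: [-0.5, -0.3, 2.1]
opening: 0.0196
t: 46.4
ee_pos: [0.5082, -0.0325, 0.0894]
ee_rot: [-0.0, 0.743, 0.669, -0.0]
contact_force: [1.0, -0.2, -0.0]
opening: 0.0194
t: 46.82
ee_pos: [0.5097, -0.0326, 0.15]
ee_rot: [0.001, 0.743, 0.669, 0.001]
contact_force: [-0.1, 0.3, -0.7]
opening: 0.0194
t 46.82 tcp [ 0.5097 -0.0326  0.15  ] toolx [ 0.104  0.995 -0.   ] tooly [ 0.995 -0.104  0.003] tz [ 3.3e-03 -4.0e-04 -1.0e+00] F [-0.1  0.3 -0.7] op 0.0194 q [-0.11  0.03  2.05 -0.    1.07 -0.01]
units20mm tool xyz (before turn) [-11.8    1.5    0.51]
```

```bash
python3 -m pendant '[[[1,-1,0,0,0],[1,-1,0,0,0],[1,-1,0,0,0],[1,-1,0,0,0],[1,-1,0,0,0]]]' 40 >/dev/null
python3 -m pendant '[[[1,-1,0.5,0,0],[1,-1,0.5,0,0],[1,-1,0.5,0,0],[1,-1,0,0,0],[1,-1,0,0,0]]]' 40 >/dev/null
python3 -m pendant '[[[1,-1,0,0,0],[1,-0.8,0,0,0],[1,0,0,0,0],[1,0,0,0,0],[1,0,0,0,0]]]' 40 
python3 -m pendant '[[[1,0,0,0,0],[1,0,0,0,0],[1,0,0,0,0],[1,0,0,0,0],[1,0,0,0,0]]]' 40
python3 - <<'E'
from h import *
goto(.515,-.2705,.119)
d=wristcam("k3")
E
```

```text
t: 48.07
ee_pos: [0.5132, -0.2694, 0.1471]
ee_rot: [-0.001, 0.743, 0.669, -0.0]
contact_force: [-0.1, 0.7, 0.3]
opening: 0.0194
t: 48.48
ee_pos: [0.5142, -0.27, 0.1487]
ee_rot: [0.0, 0.743, 0.669, 0.0]
contact_force: [0.5, -0.4, -0.7]
opening: 0.0195
t 48.48 tcp [ 0.5142 -0.27    0.1487] toolx [ 0.104  0.995 -0.   ] tooly [ 0.995 -0.104  0.   ] tz [ 3.e-04 -1.e-04 -1.e+00] F [ 0.5 -0.4 -0.7] op 0.0195 q [-0.53  0.16  1.9   0.    1.08 -0.42]
units20mm tool xyz (before turn) [-0.02  0.04  1.48]
```

View pics/k3.png

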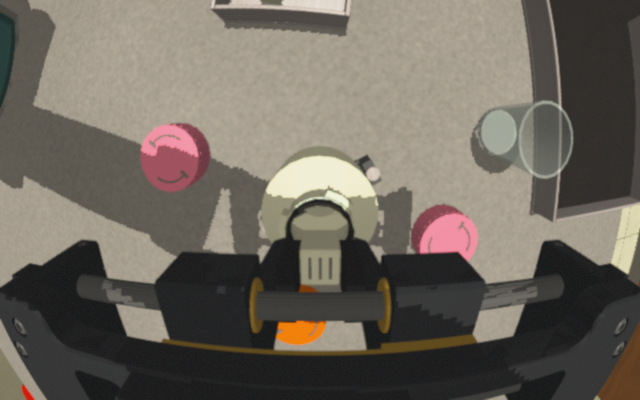

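C is held at (320,262) over the mouth. I'll release it, then go to D.

```bash
python3 -m pendant '[[[1,-0.02,0.04,0,0],[1,0,0,0.7,0],[1,0,0,0.75,0],[1,0,0,0,0],[1,0,0,0,0]]]' 40
python3 -m pendant '[[[1,0,0,0,0],[0.6,0,0,0,0],[0.6,0,0,0,0],[0.6,0,0,0,0],[0.6,0,0,0,0]]]' 40
python3 -m pendant '[[[0.6,0,0,-1,0],[0.6,0,0,-1,0],[0.6,0,0,-0.5,0],[0.6,0,0,0,0],[0.6,0,0,0,0]]]' 40 >/dev/null
python3 - <<'E'
from h import *
goto(.4905,-.074,.15,np.deg2rad(-19))
d=wristcam(); cv2.imwrite("pics/l3.png",cv2.resize(d["color"][100:300,180:460,::-1],None,fx=2.5,fy=2.5))
E
```

```text
t: 48.95
ee_pos: [0.514, -0.2704, 0.1187]
ee_rot: [-0.001, 0.743, 0.669, -0.0]
contact_force: [1.0, -0.1, 0.1]
opening: 0.0191
t: 49.37
ee_pos: [0.5151, -0.271, 0.1201]
ee_rot: [0.0, 0.743, 0.669, 0.0]
contact_force: [-0.8, -0.1, 0.0]
opening: 0.0355
t 49.78 tcp [ 0.5153 -0.2711  0.1702] toolx [ 0.104  0.995 -0.001] tooly [ 0.995 -0.104  0.002] tz [ 0.0017 -0.001  -1.    ] F [ 0.2  0.3 -0.2] op 0.0353 q [-0.53  0.14  1.88  0.    1.12 -0.42]
units20mm tool xyz (before turn) [ 9.67 -2.26  1.  ]
turn world -0.227 -> tool units 1.89
```

View pics/l3.png

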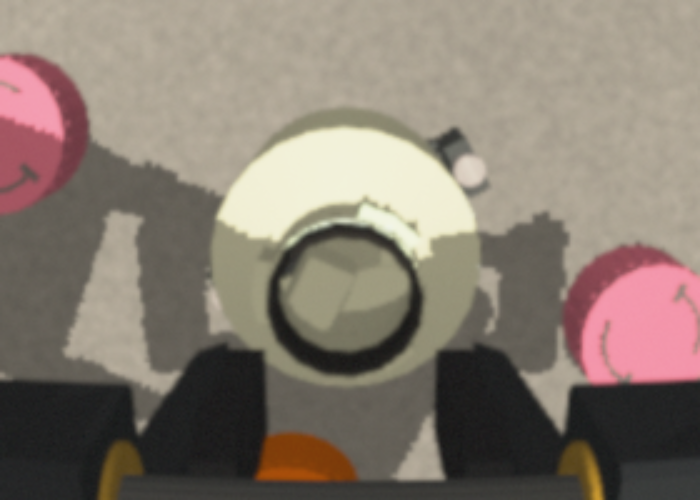

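```bash
python3 -m pendant '[[[0.6,1,-0.4,0,0],[0.6,1,-0.4,0,0],[0.6,1,-0.4,0,0],[0.6,1,-0.4,0,0],[0.6,1,-0.4,0,0]]]' 40 >/dev/null
python3 -m pendant '[[[0.6,1,-0.25,0,0],[0.6,1,0,0,0],[0.6,1,0,0,0],[0.6,1,0,0,0],[0.6,0.65,0,0,0]]]' 40 >/dev/null
python3 -m pendant '[[[0.6,0,0,0,0.9],[0.6,0,0,0,0.95],[0.6,0,0,0,0],[0.6,0,0,0,0],[0.6,0,0,0,0]]]' 40 >/dev/null
python3 - <<'E'
from h import *
goto(.4905,-.074,.02,np.deg2rad(-19)); carts("m3")
E
```

```text
t 51.08 tcp [ 0.4895 -0.0742  0.1686] toolx [ 0.318  0.948 -0.   ] tooly [ 0.948 -0.318 -0.002] tz [-1.6e-03  3.0e-04 -1.0e+00] F [-0.1  0.4 -0.2] op 0.0352 q [-0.2  -0.02  2.06 -0.    1.11  0.12]
units20mm tool xyz (before turn) [0.03 0.05 7.43]
turn world -0.008 -> tool units 0.06
cart px [330. 120.] mean [ 0.5194 -0.0137  0.032 ] rect [ 0.5168 -0.0143] [0.1824 0.1115] yaw(deg mod90) -12.6
cart px [320. 191.] mean [ 0.4899 -0.074   0.0314] rect [ 0.4902 -0.0744] [0.0204 0.0189] yaw(deg mod90) -19.1
```

```bash
python3 -m pendant '[[[0.6,0.03,0.03,1,0],[0.6,0,0,1,0],[0.6,0,0,1,0],[0.6,0,0,1,0],[0.6,0,0,0.9,0]]]' 
python3 -m pendant '[[[0.6,0,0,0,0],[0.6,0,0,0,0],[0.6,0,0,0,0],[0.6,0,0,0,0],[0.6,0,0,0,0]]]' 30
python3 - <<'E'
from h import *
goto(.4902,-.074,.020,np.deg2rad(-19))
E
```

```text
t: 51.55
ee_pos: [0.4905, -0.0741, 0.0703]
ee_rot: [-0.0, 0.812, 0.583, -0.0]
contact_force: [0.3, 0.1, -0.3]
opening: 0.0353
t: 51.97
ee_pos: [0.4921, -0.0741, 0.073]
ee_rot: [0.001, 0.813, 0.583, 0.001]
contact_force: [0.2, 0.1, -0.4]
opening: 0.0356
t 51.97 tcp [ 0.4921 -0.0741  0.073 ] toolx [0.32  0.947 0.   ] tooly [ 0.947 -0.32   0.003] tz [ 2.7e-03 -6.0e-04 -1.0e+00] F [ 0.2  0.1 -0.4] op 0.0356 q [-0.2   0.1   2.13 -0.    0.91  0.13]
units20mm tool xyz (before turn) [-0.03 -0.1   2.65]
turn world -0.005 -> tool units 0.04
```

```bash
python3 -m pendant '[[[0.6,-0.03,-0.1,0.7,0],[0.6,0,0,0.7,0],[0.6,0,0,0.7,0],[0.6,0,0,0.55,0],[0.6,0,0,0,0]]]'
python3 -m pendant '[[[1,0,0,0,0],[1,0,0,0,0],[1,0,0,0,0],[1,0,0,0,0],[1,0,0,0,0]]]' 40
python3 -m pendant '[[[1,0,0,0,0],[1,0,0,-0.5,0],[1,0,0,-1,0],[1,0,0,-1,0],[1,0,0,-1,0]]]' 40
python3 -m pendant '[[[1,0,0,-1,0],[1,0,0,-1,0],[1,0,0,-1,0],[1,0,0,0,0],[1,0,0,0,0]]]' 40
python3 - <<'E'
from h import *
goto(.515,-.2705,.14)
E
```

```text
t: 52.38
ee_pos: [0.4875, -0.0735, 0.017]
ee_rot: [-0.001, 0.813, 0.583, -0.001]
contact_force: [-0.2, -0.1, -0.9]
opening: 0.0354
t: 52.8
ee_pos: [0.4898, -0.0739, 0.0195]
ee_rot: [0.001, 0.813, 0.583, 0.001]
contact_force: [0.2, 0.7, 2.6]
opening: 0.0195
t: 53.22
ee_pos: [0.4882, -0.0736, 0.0894]
ee_rot: [-0.0, 0.813, 0.583, -0.0]
contact_force: [1.2, -0.1, -0.5]
opening: 0.0197
t: 53.63
ee_pos: [0.4897, -0.074, 0.15]
ee_rot: [0.001, 0.813, 0.583, 0.001]
contact_force: [-0.1, 0.3, -1.6]
opening: 0.0194
t 53.63 tcp [ 0.4897 -0.074   0.15  ] toolx [0.321 0.947 0.   ] tooly [ 0.947 -0.321  0.003] tz [ 3.2e-03 -7.0e-04 -1.0e+00] F [-0.1  0.3 -1.6] op 0.0194 q [-0.2  -0.    2.08 -0.    1.07  0.13]
units20mm tool xyz (before turn) [-8.9   4.35  0.51]
```

```bash
python3 -m pendant '[[[1,-1,0.5,0,0],[1,-1,0.5,0,0],[1,-1,0.5,0,0],[1,-1,0.5,0,0],[1,-1,0.5,0,0]]]' 40 >/dev/null
python3 -m pendant '[[[1,-1,0.5,0,0],[1,-1,0.5,0,0],[1,-1,0.5,0,0],[1,-0.9,0.35,0,0],[1,0,0,0,0]]]' 40 >/dev/null
python3 -m pendant '[[[1,0,0,0,0],[1,0,0,0,0],[1,0,0,0,0],[1,0,0,0,0],[1,0,0,0,0]]]' 40
python3 - <<'E'
from h import *
goto(.515,-.2705,.119)
d=wristcam("k4")
E
```

```text
t: 54.88
ee_pos: [0.5141, -0.2693, 0.1484]
ee_rot: [-0.0, 0.812, 0.583, 0.0]
contact_force: [-0.3, 0.1, 0.1]
opening: 0.0196
t 54.88 tcp [ 0.5141 -0.2693  0.1484] toolx [0.32  0.948 0.   ] tooly [ 0.948 -0.32  -0.   ] tz [-1.e-04  2.e-04 -1.e+00] F [-0.3  0.1  0.1] op 0.0196 q [-0.53  0.16  1.9   0.    1.08 -0.2 ]
units20mm tool xyz (before turn) [-0.04  0.06  1.47]
```

View pics/k4.png

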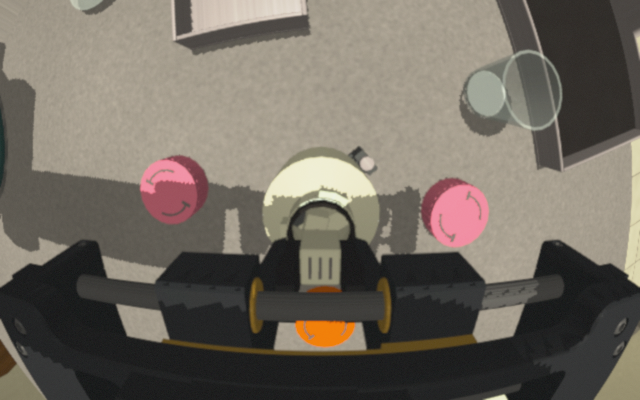

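```bash
python3 -m pendant '[[[1,-0.04,0.06,0,0],[1,0,0,0.7,0],[1,0,0,0.75,0],[1,0,0,0,0],[1,0,0,0,0]]]' 40
python3 -m pendant '[[[1,0,0,0,0],[0.6,0,0,0,0],[0.6,0,0,0,0],[0.6,0,0,0,0],[0.6,0,0,0,0]]]' 40
python3 -m pendant '[[[0.6,0,0,-1,0],[0.6,0,0,-1,0],[0.6,0,0,-0.5,0],[0.3,0,0,0,0],[0.3,0,0,0,0]]]' 40 >/dev/null
python3 - <<'E'
from h import *
goto(.654,.066,.15)
d=wristcam(); cv2.imwrite("pics/l4.png",cv2.resize(d["color"][100:300,180:460,::-1],None,fx=2.5,fy=2.5))
P=wpts(d); Z=P[...,2]; m=(np.hypot(P[...,0]-.515,P[...,1]+.271)<.017)&(Z<.1); print("in tub z",np.percentile(Z[m],[0,10,50,90,100]))
d=cam("top"); cv2.imwrite("pics/l5.png",d["color"][:,:,::-1])
P=pts(d);Z=P[...,2]; m=(np.hypot(P[...,0]-.654,P[...,1]-.066)<.1)&(Z>.018)&(Z<.032); q=P[m]
n,l,s,c=cv2.connectedComponentsWithStats(m.astype(np.uint8))
for i in range(1,n):
    if s[i,4]>60: q=P[l==i]; print(s[i],q.mean(0),cv2.minEnclosingCircle(q[:,:2].astype(np.float32)))
E
```

```text
t: 55.35
ee_pos: [0.5143, -0.2709, 0.1187]
ee_rot: [-0.001, 0.813, 0.583, -0.0]
contact_force: [0.5, -0.7, 0.1]
opening: 0.0195
t: 55.77
ee_pos: [0.5154, -0.2716, 0.1201]
ee_rot: [0.0, 0.813, 0.583, 0.0]
contact_force: [-1.0, 0.0, -0.7]
opening: 0.0353
t 56.18 tcp [ 0.5155 -0.2717  0.1702] toolx [ 0.321  0.947 -0.   ] tooly [ 0.947 -0.321  0.002] tz [ 0.0016 -0.001  -1.    ] F [-0.6 -0.3  0. ] op 0.0462 q [-0.53  0.14  1.88 -0.    1.12 -0.2 ]
units20mm tool xyz (before turn) [18.21  1.14  1.  ]
in tub z [0.02793897 0.04550425 0.05257456 0.05664317 0.05926202]
[274 164  16  16 193] [0.65408478 0.06583431 0.02579294] ((0.654305636882782, 0.06627684086561203), 0.01988200843334198)
```

View pics/l4.png

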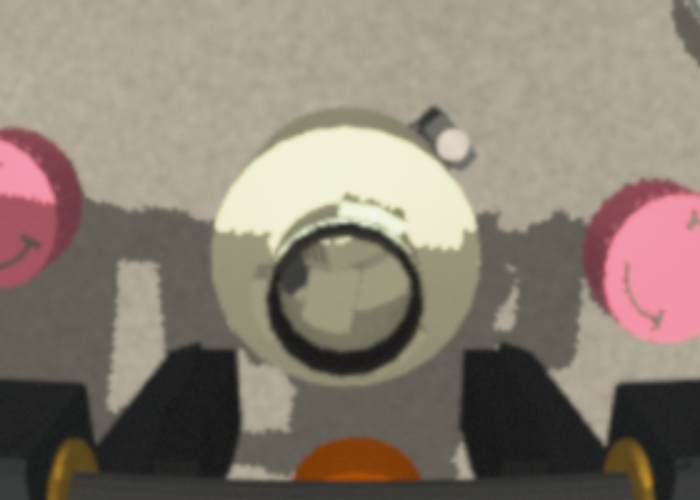

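View pics/l5.png

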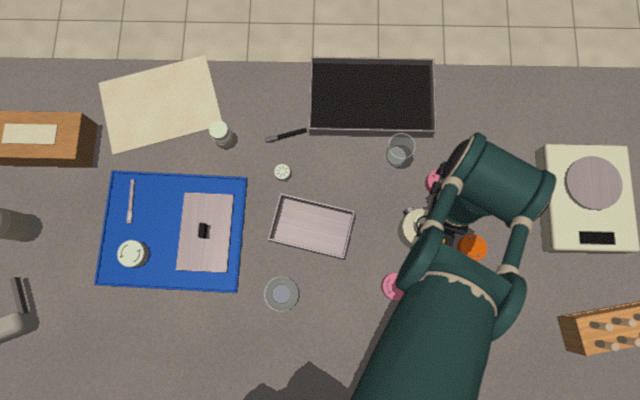

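All four are in the tub (surfaces inside it at most 0.059 m) and the dish is empty at (312,227). The fresh drum is at (283,172), at world (0.654, 0.066). It's the only drum with radial slots near the dish. The round white thing at (220,130) is the 75 mm jar.

```bash
for i in 1 2 3; do python3 -m pendant '[[[0.3,1,0,0,0],[0.3,1,0,0,0],[0.3,1,0,0,0],[0.3,1,0,0,0],[0.3,1,0.2,0,0]]]' 40 >/dev/null; done
python3 -m pendant '[[[0.3,1,0.2,0,0],[0.3,1,0.3,0,0],[0.3,1,0,0,0],[0.3,0.2,0,0,-0.9],[0.3,0,0,0,0]]]' 40 >/dev/null
python3 - <<'E'
from h import *
goto(.6542,.066,.008,np.deg2rad(-12.4))
d=wristcam("n"); P=wpts(d); Z=P[...,2]; m=(np.hypot(P[...,0]-.654,P[...,1]-.066)<.06)&(Z>.018)&(Z<.032); q=P[m]
print(len(q),q.mean(0),cv2.minEnclosingCircle(q[:,:2].astype(np.float32)))
E
```

```text
t 57.95 tcp [0.652  0.0678 0.1675] toolx [ 0.212  0.977 -0.001] tooly [ 0.977 -0.212 -0.003] tz [-2.8e-03  1.0e-04 -1.0e+00] F [ 0.7 -0.1 -0.1] op 0.0618 q [0.07 0.28 1.72 0.   1.15 0.28]
units20mm tool xyz (before turn) [-0.06  0.15  7.97]
turn world -0.003 -> tool units 0.02
1315 [0.65358322 0.06520641 0.02544482] ((0.6340773105621338, 0.06343328952789307), 0.04006000980734825)
```

View pics/n.png

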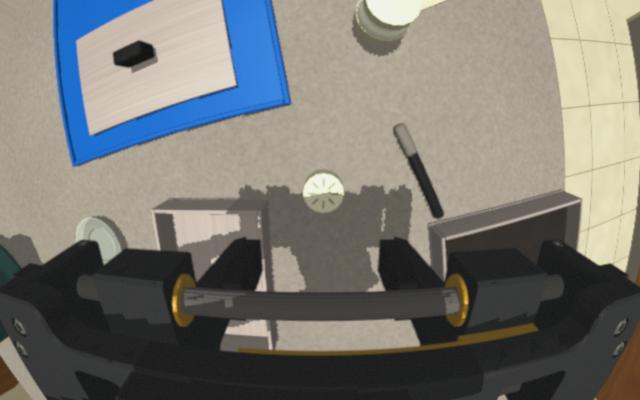

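The drum is at (323,192), between the fingers. The left finger clears the dish wall by about 9 mm.

```bash
python3 -m pendant '[[[0.3,-0.07,0.12,1,0],[0.3,0,0,1,0],[0.3,0,0,1,0],[0.3,0,0,1,0],[0.3,0,0,1,0]]]' 
python3 -m pendant '[[[0.3,0,0,0,0],[0.3,0,0,0,0],[0.3,0,0,0,0],[0.3,0,0,0,0],[0.3,0,0,0,0]]]' 30
python3 - <<'E'
from h import *
goto(.6541,.0657,.008,np.deg2rad(-12.4))
E
```

```text
t: 58.42
ee_pos: [0.6537, 0.0634, 0.0678]
ee_rot: [-0.0, 0.781, 0.624, -0.001]
contact_force: [-0.1, -0.7, -0.2]
opening: 0.0616
t: 58.83
ee_pos: [0.6559, 0.0644, 0.0714]
ee_rot: [0.001, 0.78, 0.626, 0.001]
contact_force: [-0.3, -0.9, 0.2]
opening: 0.0615
t 58.83 tcp [0.6559 0.0644 0.0714] toolx [0.217 0.976 0.001] tooly [ 0.976 -0.217  0.003] tz [ 3.1e-03  2.0e-04 -1.0e+00] F [-0.3 -0.9  0.2] op 0.0615 q [ 0.06  0.38  1.79 -0.    0.98  0.28]
units20mm tool xyz (before turn) [ 0.04 -0.11  3.17]
turn world 0.003 -> tool units -0.02
```

```bash
python3 -m pendant '[[[0.3,0.05,-0.1,0.7,0],[0.3,0,0,0.7,0],[0.3,0,0,0.7,0],[0.3,0,0,0.6,0],[0.3,0,0,0.4,0]]]'
python3 -m pendant '[[[0.3,0,0,0,0],[0.3,0,0,0,0],[1,0,0,0,0],[1,0,0,0,0],[1,0,0,0,0]]]' 30
python3 -m pendant '[[[1,0,0,0,0],[1,0,0,0,0],[1,0,0,0,0],[1,0,0,0,0],[1,0,0,0,0]]]' 30
python3 - <<'E'
from h import *
st()
E
```

```text
t: 59.25
ee_pos: [0.6509, 0.0658, 0.0042]
ee_rot: [-0.001, 0.78, 0.626, -0.002]
contact_force: [-0.2, 0.9, 0.6]
opening: 0.0615
t: 59.67
ee_pos: [0.6538, 0.0659, 0.0085]
ee_rot: [0.001, 0.78, 0.626, 0.001]
contact_force: [0.2, -0.1, -0.8]
opening: 0.0439
t: 60.08
ee_pos: [0.6537, 0.0659, 0.0085]
ee_rot: [0.001, 0.78, 0.626, 0.001]
contact_force: [-0.1, 0.3, 4.1]
opening: 0.0392
t 60.08 tcp [0.6537 0.0659 0.0085] toolx [0.217 0.976 0.   ] tooly [ 0.976 -0.217  0.002] tz [ 1.7e-03  1.0e-04 -1.0e+00] F [-0.1  0.3  4.1] op 0.0392 q [ 0.06  0.45  1.82 -0.    0.87  0.28]
```

Gripped (39 mm). Lift, then over the dish.

```bash
python3 -m pendant '[[[1,0,0,-0.3,0],[1,0,0,-0.7,0],[1,0,0,-1,0],[1,0,0,-1,0],[1,0,0,-1,0]]]' 50
python3 -m pendant '[[[1,0,0,-1,0],[1,0,0,-0.3,0],[1,0,0,0,0],[1,0,0,0,0],[1,0,0,0,0]]]' 50
python3 - <<'E'
from h import *
goto(.5185,-.012,.014,np.deg2rad(-12.4)); wristcam("o")
E
```

```text
t: 60.5
ee_pos: [0.6523, 0.0658, 0.0886]
ee_rot: [-0.0, 0.78, 0.626, -0.0]
contact_force: [-0.4, 0.2, -0.5]
opening: 0.0391
t: 60.92
ee_pos: [0.6517, 0.0658, 0.112]
ee_rot: [-0.001, 0.78, 0.626, -0.001]
contact_force: [-0.0, 0.2, -0.4]
opening: 0.0389
t 60.92 tcp [0.6517 0.0658 0.112 ] toolx [ 0.217  0.976 -0.001] tooly [ 0.976 -0.217 -0.003] tz [-2.6e-03 -2.0e-04 -1.0e+00] F [-0.   0.2 -0.4] op 0.0389 q [ 0.06  0.33  1.76 -0.    1.05  0.28]
units20mm tool xyz (before turn) [-5.24 -5.65  4.92]
turn world 0.002 -> tool units -0.02
```

View pics/o.png

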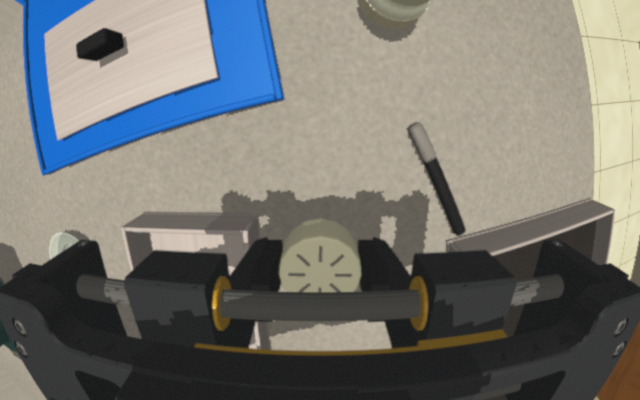

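```bash
python3 -m pendant '[[[1,-0.8,-0.9,0,0],[1,-0.9,-1,0,0],[1,-0.9,-1,0,0],[1,-0.9,-1,0,0],[1,-0.9,-1,0,0]]]' 50
python3 -m pendant '[[[1,-0.8,-0.7,0,0],[1,0,0,0,0],[1,0,0,0,0],[1,0,0,0,0],[1,0,0,0,0]]]' 50
python3 - <<'E'
from h import *
goto(.5185,-.012,.014,np.deg2rad(-12.4))
E
```

```text
t: 61.38
ee_pos: [0.5359, 0.0008, 0.1117]
ee_rot: [-0.001, 0.78, 0.626, -0.001]
contact_force: [-0.2, 0.2, 0.9]
opening: 0.0392
t: 61.8
ee_pos: [0.522, -0.011, 0.1134]
ee_rot: [0.0, 0.78, 0.626, 0.0]
contact_force: [0.6, 0.7, -0.3]
opening: 0.0389
t 61.80 tcp [ 0.522  -0.011   0.1134] toolx [0.216 0.976 0.   ] tooly [ 0.976 -0.216  0.   ] tz [ 3.e-04  2.e-04 -1.e+00] F [ 0.6  0.7 -0.3] op 0.0389 q [-0.07  0.09  2.05  0.    1.    0.15]
units20mm tool xyz (before turn) [-0.09 -0.16  4.97]
turn world 0.002 -> tool units -0.01
```

```bash
python3 -m pendant '[[[1,-0.08,-0.16,0.8,0],[1,0,0,1,0],[1,0,0,1,0],[1,0,0,1,0],[1,0,0,0.6,0]]]' 50
python3 -m pendant '[[[1,0,0,0.3,0],[1,0,0,0,0],[1,0,0,0,0],[1,0,0,0,0],[1,0,0,0,0]]]' 50
python3 - <<'E'
from h import *
goto(.5185,-.012,.0125,np.deg2rad(-12.4))
E
```

```text
t: 62.22
ee_pos: [0.5172, -0.0116, 0.0234]
ee_rot: [-0.001, 0.78, 0.626, -0.001]
contact_force: [-0.3, 0.2, 0.2]
opening: 0.0391
t: 62.63
ee_pos: [0.5189, -0.0123, 0.0208]
ee_rot: [0.001, 0.78, 0.626, 0.001]
contact_force: [-0.6, -0.8, -1.1]
opening: 0.0394
t 62.63 tcp [ 0.5189 -0.0123  0.0208] toolx [0.217 0.976 0.   ] tooly [ 0.976 -0.217  0.002] tz [ 2.5e-03 -2.0e-04 -1.0e+00] F [-0.6 -0.8 -1.1] op 0.0394 q [-0.07  0.21  2.12  0.    0.81  0.15]
units20mm tool xyz (before turn) [ 0.01 -0.02  0.41]
turn world 0.002 -> tool units -0.02
```

```bash
python3 -m pendant '[[[1,0,0,0.2,0],[1,0,0,0.2,0],[1,0,0,0,0],[1,0,0,0,0],[1,0,0,0,0]]]' 50
python3 -m pendant '[[[0.4,0,0,0,0],[0.4,0,0,0,0],[0.4,0,0,0,0],[0.4,0,0,0,0],[0.4,0,0,0,0]]]' 50
python3 -m pendant '[[[0.4,0,0,-0.4,0],[0.4,0,0,-1,0],[0.4,0,0,-1,0],[0.4,0,0,-1,0],[0.4,0,0,-1,0]]]' 50
python3 -m pendant '[[[0,0,0,-1,0],[0,0,0,-1,0],[0,0,0,-1,0],[0,0,0,0,0],[0,0,0,0,0]]]' 50
python3 - <<'E'
from h import *
goto(.5,.2497,.1,np.pi/2-np.deg2rad(1.4))
d=wristcam("p"); P=wpts(d); Z=P[...,2]; m=(np.hypot(P[...,0]-.5185,P[...,1]+.012)<.04)&(Z>.022)&(Z<.036); q=P[m]
print(len(q),q.mean(0),np.percentile(q[:,2],[5,50,95]),cv2.minEnclosingCircle(q[:,:2].astype(np.float32)))
E
```

```text
t: 63.05
ee_pos: [0.5187, -0.0124, 0.0123]
ee_rot: [0.001, 0.78, 0.626, 0.001]
contact_force: [-0.3, -0.1, 5.1]
opening: 0.039
t: 63.47
ee_pos: [0.517, -0.0122, 0.011]
ee_rot: [-0.0, 0.78, 0.626, -0.0]
contact_force: [0.3, -0.4, -0.6]
opening: 0.0531
t: 63.88
ee_pos: [0.5174, -0.0123, 0.1008]
ee_rot: [-0.0, 0.78, 0.626, -0.0]
contact_force: [0.3, -0.0, 0.0]
opening: 0.053
t: 64.3
ee_pos: [0.5186, -0.0123, 0.1611]
ee_rot: [0.001, 0.78, 0.626, 0.001]
contact_force: [-0.1, 0.1, -0.9]
opening: 0.0841
t 64.30 tcp [ 0.5186 -0.0123  0.1611] toolx [0.217 0.976 0.001] tooly [ 0.976 -0.217  0.003] tz [ 3.5e-03 -3.0e-04 -1.0e+00] F [-0.1  0.1 -0.9] op 0.0841 q [-0.07  0.03  2.02 -0.    1.09  0.15]
units20mm tool xyz (before turn) [12.59 -3.76  3.05]
turn world -1.377 -> tool units 11.47
1402 [ 0.51830066 -0.01279867  0.02944863] [0.02786467 0.02963901 0.03077888] ((0.5180639624595642, -0.01380686555057764), 0.020294249057769775)
```

View pics/p.png

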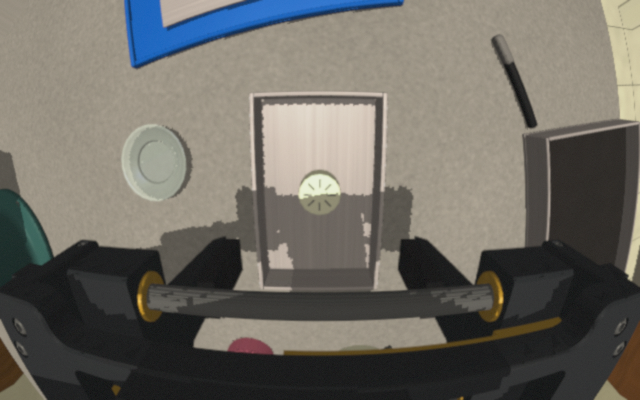

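The fresh drum stands flat in the middle of the dish at (320,192). Fetching the lid.

```bash
python3 -m pendant '[[[0,1,-0.7,0,0],[0,1,-0.8,0,0],[0,1,-0.8,0,0],[0,1,-0.8,0,0],[0,1,-0.65,0,0]]]' 60 >/dev/null
python3 -m pendant '[[[0,1,0,0,0],[0,1,0,0,0],[0,1,0,0,0],[0,1,0,0,0],[0,1,0,0,0]]]' 60 >/dev/null
python3 -m pendant '[[[0,1,0,0,0],[0,1,0,0,0],[0,0.6,0,0,0],[0,0,0,0,1],[0,0,0,0,1]]]' 60 >/dev/null
python3 -m pendant '[[[0,0,0,0,1],[0,0,0,0,1],[0,0,0,0,1],[0,0,0,0,1],[0,0,0,0,1]]]' 60 >/dev/null
python3 -m pendant '[[[0,0,0,0,1],[0,0,0,0,1],[0,0,0,0,1],[0,0,0,0,1],[0,0,0,0,0.5]]]' 60 >/dev/null
python3 -m pendant '[[[0,0,0,0,0],[0,0,0,0,0],[0,0,0,0,0],[0,0,0,0,0],[0,0,0,0,0]]]' 60 >/dev/null
python3 - <<'E'
from h import *
goto(.5,.2497,.0285,np.pi/2-np.deg2rad(1.4))
d=wristcam("r"); P=wpts(d); Z=P[...,2]
m=(np.hypot(P[...,0]-.5,P[...,1]-.25)<.04)&(Z>.037)&(Z<.06)
q=P[m]; print(len(q),q.mean(0),cv2.minAreaRect(q[:,:2].astype(np.float32)))
E
```

```text
t 66.85 tcp [0.4988 0.2499 0.1593] toolx [ 1.    -0.027 -0.   ] tooly [-0.027 -1.     0.   ] tz [-4.e-04 -2.e-04 -1.e+00] F [ 0.2 -0.1  0.1] op 0.0883 q [ 0.42  0.11  1.94 -0.    1.09  2.02]
units20mm tool xyz (before turn) [0.06 0.01 6.54]
turn world 0.002 -> tool units -0.02
734 [0.50012821 0.24987782 0.04805408] ((0.4990380108356476, 0.24968859553337097), (0.015598902478814125, 0.03502172231674194), 88.19917297363281)
```

View pics/r.png

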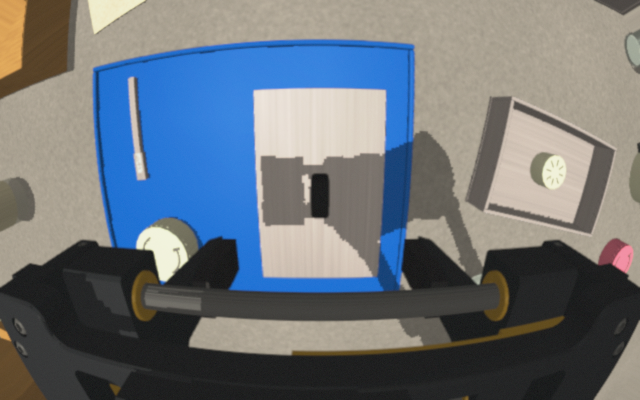

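```bash
python3 -m pendant '[[[0,0.09,0,1,0],[0,0,0,1,0],[0,0,0,1,0],[0,0,0,1,0],[0,0,0,1,0]]]' 60 
python3 -m pendant '[[[0,0,0,0.8,0],[0,0,0,0.4,0],[0,0,0,0.2,0],[0,0,0,0,0],[0,0,0,0,0]]]' 60 
python3 - <<'E'
from h import *
goto(.5008,.2499,.0285,np.pi/2-np.deg2rad(1.4))
E
```

```text
t: 67.32
ee_pos: [0.5009, 0.25, 0.0589]
ee_rot: [-0.0, 1.0, -0.014, 0.0]
contact_force: [-0.7, -0.4, -0.3]
opening: 0.0883
t: 67.73
ee_pos: [0.5013, 0.2502, 0.0322]
ee_rot: [-0.0, 1.0, -0.014, 0.0]
contact_force: [0.5, -0.4, 0.1]
opening: 0.0881
t 67.73 tcp [0.5013 0.2502 0.0322] toolx [ 1.    -0.027  0.001] tooly [-0.027 -1.    -0.   ] tz [ 1.e-03  4.e-04 -1.e+00] F [ 0.5 -0.4  0.1] op 0.0881 q [ 0.42  0.26  2.02 -0.    0.85  2.02]
units20mm tool xyz (before turn) [-0.03  0.02  0.19]
turn world 0.003 -> tool units -0.03
```

```bash
python3 -m pendant '[[[0,-0.03,0.02,0.15,0],[0,0,0,0,0],[1,0,0,0,0],[1,0,0,0,0],[1,0,0,0,0]]]' 60 
python3 -m pendant '[[[1,0,0,0,0],[1,0,0,0,0],[1,0,0,0,0],[1,0,0,0,0],[1,0,0,0,0]]]' 60 
python3 -m pendant '[[[1,0,0,0,0],[1,0,0,0,0],[1,0,0,0,0],[1,0,0,0,0],[1,0,0,0,0]]]' 60 
python3 -m pendant '[[[1,0,0,-0.3,0],[1,0,0,-0.6,0],[1,0,0,-0.8,0],[1,0,0,-0.8,0],[1,0,0,-0.8,0]]]' 60
python3 -m pendant '[[[1,0,0,-0.8,0],[1,0,0,-0.8,0],[1,0,0,-0.3,0],[1,0,0,0,0],[1,0,0,0,0]]]' 60
python3 - <<'E'
from h import *
goto(.519,-.0121,.061,np.deg2rad(-12.3))
E
```

```text
t: 68.15
ee_pos: [0.5004, 0.2497, 0.0289]
ee_rot: [-0.0, 1.0, -0.014, 0.0]
contact_force: [0.6, -0.1, 0.3]
opening: 0.0703
t: 68.57
ee_pos: [0.5001, 0.2496, 0.0285]
ee_rot: [0.0, 1.0, -0.014, -0.0]
contact_force: [0.2, -0.2, 0.1]
opening: 0.0371
t: 68.98
ee_pos: [0.5002, 0.2496, 0.0285]
ee_rot: [-0.0, 1.0, -0.014, 0.0]
contact_force: [-0.5, 0.3, -0.6]
opening: 0.0156
t: 69.4
ee_pos: [0.5, 0.2495, 0.0958]
ee_rot: [0.0, 1.0, -0.014, -0.0]
contact_force: [-0.3, -0.4, -2.3]
opening: 0.0155
t: 69.82
ee_pos: [0.5002, 0.2496, 0.1329]
ee_rot: [-0.0, 1.0, -0.014, 0.0]
contact_force: [0.4, 0.9, -2.4]
opening: 0.0156
t 69.82 tcp [0.5002 0.2496 0.1329] toolx [ 1.    -0.028  0.001] tooly [-0.028 -1.    -0.   ] tz [ 8.e-04  3.e-04 -1.e+00] F [ 0.4  0.9 -2.4] op 0.0156 q [ 0.42  0.14  1.96 -0.    1.04  2.02]
units20mm tool xyz (before turn) [ 1.3  13.05  3.59]
turn world 1.384 -> tool units -11.53
```

```bash
python3 -m pendant '[[[1,0.1,0.5,0,0],[1,0.1,0.8,0,0],[1,0.1,1,0,0],[1,0.1,1,0,0],[1,0.1,1,0,0]]]' 60 >/dev/null
python3 -m pendant '[[[1,0.1,1,0,0],[1,0.1,1,0,0],[1,0.1,1,0,0],[1,0.1,1,0,0],[1,0.1,1,0,0]]]' 60 >/dev/null
python3 -m pendant '[[[1,0.1,1,0,0],[1,0.1,1,0,0],[1,0.1,1,0,0],[1,0,0.7,0,-0.4],[1,0,0,0,-0.8]]]' 60 |grep open
python3 -m pendant '[[[1,0,0,0,-0.8],[1,0,0,0,-0.8],[1,0,0,0,-0.8],[1,0,0,0,-0.8],[1,0,0,0,-0.8]]]' 60  |grep open
python3 -m pendant '[[[1,0,0,0,-0.8],[1,0,0,0,-0.8],[1,0,0,0,-0.8],[1,0,0,0,-0.8],[1,0,0,0,-0.8]]]' 60  |grep open
python3 -m pendant '[[[1,0,0,0,-0.8],[1,0,0,0,-0.8],[1,0,0,0,-0.6],[1,0,0,0,-0.1],[1,0,0,0,0]]]' 60 |grep open
python3 - <<'E'
from h import *
goto(.519,-.0121,.061,np.deg2rad(-12.3)); 
d=wristcam("s"); P=wpts(d); Z=P[...,2]
m=(np.hypot(P[...,0]-.518,P[...,1]+.0125)<.14)&(Z>.09)&(Z<.14)
q=P[m]; print(len(q),q.mean(0),cv2.minAreaRect(q[:,:2].astype(np.float32)),np.percentile(q[:,2],[5,50,95]))
A=np.c_[q[:,:2],np.ones(len(q))]; print("plane",np.linalg.lstsq(A,q[:,2],rcond=None)[0])
E
```

```text
opening: 0.0152
opening: 0.0156
opening: 0.0159
opening: 0.0153
t 72.32 tcp [ 0.5179 -0.0115  0.1313] toolx [ 0.218  0.976 -0.001] tooly [ 0.976 -0.218 -0.002] tz [-0.0023  0.     -1.    ] F [ 0.7  0.4 -2.8] op 0.0153 q [-0.07  0.06  2.04 -0.    1.04  0.15]
units20mm tool xyz (before turn) [-0.01  0.07  3.52]
turn world 0.005 -> tool units -0.05
41983 [0.52702432 0.03008453 0.11774323] ((0.5193082690238953, -0.004555627703666687), (0.17637893557548523, 0.12489352375268936), 77.43037414550781) [0.11642876 0.11748491 0.11863731]
plane [-0.00422859 -0.00527643  0.12013054]
```

View pics/s.png

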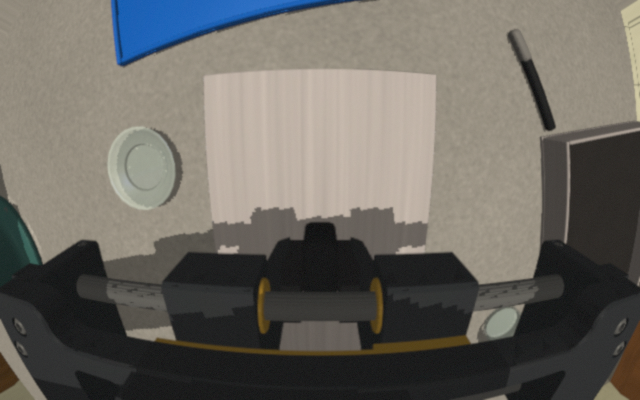

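The lid is level, with its long axis at 77.4° against the dish's 77.6°. Lowering to just above the dish.

```bash
python3 -m pendant '[[[1,0,0.04,0.8,0],[1,0,0,0.8,0],[1,0,0,0.6,0],[1,0,0,0.2,0],[1,0,0,0,0]]]' 60
python3 -m pendant '[[[1,0,0,0,0],[1,0,0,0,0],[1,0,0,0,0],[1,0,0,0,0],[1,0,0,0,0]]]' 60
python3 - <<'E'
from h import *
goto(.519,-.0121,.061,np.deg2rad(-12.3)); 
d=cam("scene"); cv2.imwrite("pics/s2.png",cv2.resize(d["color"][120:280,230:440,::-1],None,fx=3.5,fy=3.5))
E
```

```text
t: 72.78
ee_pos: [0.5181, -0.0112, 0.0828]
ee_rot: [-0.001, 0.78, 0.626, -0.001]
contact_force: [-0.7, -0.4, -2.2]
opening: 0.0156
t: 73.2
ee_pos: [0.5202, -0.0112, 0.0852]
ee_rot: [0.0, 0.78, 0.626, 0.0]
contact_force: [0.2, -0.9, -2.2]
opening: 0.0153
t 73.20 tcp [ 0.5202 -0.0112  0.0852] toolx [0.217 0.976 0.   ] tooly [ 0.976 -0.217  0.001] tz [ 1.2e-03 -1.0e-04 -1.0e+00] F [ 0.2 -0.9 -2.2] op 0.0153 q [-0.07  0.12  2.08 -0.    0.94  0.15]
units20mm tool xyz (before turn) [-0.06 -0.05  1.21]
turn world 0.004 -> tool units -0.03
```

View pics/s2.png

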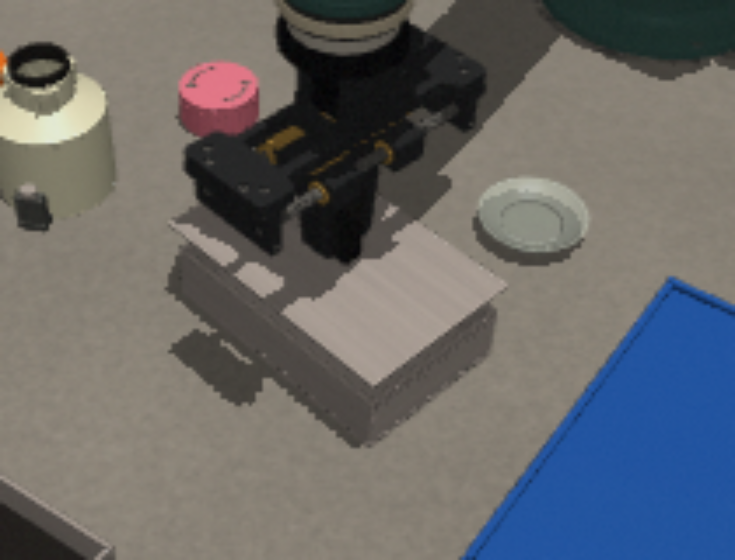

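```bash
python3 -m pendant '[[[1,-0.06,-0.05,0.3,0],[1,0,0,0.3,0],[1,0,0,0.3,0],[1,0,0,0,0],[1,0,0,0,0]]]' 60
python3 -m pendant '[[[1,0,0,0.15,0],[1,0,0,0.1,0],[1,0,0,0,0],[1,0,0,0,0],[1,0,0,0,0]]]' 60
python3 - <<'E'
from h import *
goto(.519,-.0121,.061,np.deg2rad(-12.3)); 
E
```

```text
t: 73.67
ee_pos: [0.5176, -0.0121, 0.0654]
ee_rot: [-0.001, 0.78, 0.626, -0.001]
contact_force: [-0.1, 0.7, -2.5]
opening: 0.0154
t: 74.08
ee_pos: [0.5186, -0.0122, 0.0616]
ee_rot: [0.0, 0.78, 0.626, 0.0]
contact_force: [-0.6, -0.0, -2.1]
opening: 0.0155
t 74.08 tcp [ 0.5186 -0.0122  0.0616] toolx [0.217 0.976 0.   ] tooly [ 0.976 -0.217  0.   ] tz [ 2.e-04 -0.e+00 -1.e+00] F [-0.6 -0.  -2.1] op 0.0155 q [-0.07  0.15  2.1  -0.    0.89  0.15]
units20mm tool xyz (before turn) [0.01 0.02 0.03]
turn world 0.004 -> tool units -0.03
```

```bash
python3 -m pendant '[[[1,0,0,0.08,0],[1,0,0,0.05,0],[1,0,0,0,0],[1,0,0,0,0],[1,0,0,0,0]]]' 60
python3 -m pendant '[[[0.5,0,0,0,0],[0,0,0,0,0],[0,0,0,0,0],[0,0,0,0,0],[0,0,0,0,0]]]' 60
python3 -m pendant '[[[0,0,0,-0.4,0],[0,0,0,-0.8,0],[0,0,0,-1,0],[0,0,0,-1,0],[0,0,0,-1,0]]]'
python3 -m pendant '[[[0,-1,0,-1,0],[0,-1,0,-1,0],[0,-1,0,0,0],[0,-1,0,0,0],[0,0,0,0,0]]]'
python3 - <<'E'
from h import *
st()
d=wristcam("u"); P=wpts(d); Z=P[...,2]
m=(np.hypot(P[...,0]-.518,P[...,1]+.0125)<.035)&(Z>.07)&(Z<.095); q=P[m]; print("knob",len(q),q.mean(0),cv2.minAreaRect(q[:,:2].astype(np.float32)))
m=(np.hypot(P[...,0]-.518,P[...,1]+.0125)<.14)&(Z>.035)&(Z<.06); q=P[m]; print("lid",len(q),cv2.minAreaRect(q[:,:2].astype(np.float32)),np.percentile(q[:,2],[5,50,95]))
A=np.c_[q[:,:2],np.ones(len(q))]; print("plane",np.linalg.lstsq(A,q[:,2],rcond=None)[0])
d=cam("top"); P=pts(d);Z=P[...,2]; cv2.imwrite("pics/u2.png",d["color"][:,:,::-1])
m=(np.abs(P[...,0]-.518)<.09)&(np.abs(P[...,1]+.0125)<.13)&(Z>.04)&(Z<.055); print("top lid",cv2.minAreaRect(P[m][:,:2].astype(np.float32)),np.median(Z[m]))
m=(np.hypot(P[...,0]-.44,P[...,1]-.42)<.05)&(Z>.025);print("cap",P[m].mean(0),np.median(Z[m]))
d=cam("scene"); cv2.imwrite("pics/u3.png",d["color"][:,:,::-1])
E
```

```text
t: 74.5
ee_pos: [0.519, -0.0122, 0.0605]
ee_rot: [0.0, 0.78, 0.626, 0.0]
contact_force: [-3.1, 1.1, 7.6]
opening: 0.0152
t: 74.92
ee_pos: [0.5185, -0.0122, 0.0588]
ee_rot: [0.0, 0.78, 0.626, -0.0]
contact_force: [1.0, -0.3, 1.4]
opening: 0.0466
t: 75.33
ee_pos: [0.5183, -0.0122, 0.1441]
ee_rot: [-0.0, 0.78, 0.626, -0.0]
contact_force: [0.1, -0.4, 1.0]
opening: 0.0802
t: 75.75
ee_pos: [0.5011, -0.0928, 0.1842]
ee_rot: [0.001, 0.781, 0.625, 0.0]
contact_force: [-0.1, 0.6, 0.2]
opening: 0.0884
t 75.75 tcp [ 0.5011 -0.0928  0.1842] toolx [ 0.219  0.976 -0.001] tooly [ 0.976 -0.219  0.002] tz [ 0.0015 -0.0018 -1.    ] F [-0.1  0.6  0.2] op 0.0884 q [-0.23 -0.01  2.01 -0.    1.14 -0.01]
knob 867 [ 0.51856998 -0.01391716  0.08026589] ((0.5186375379562378, -0.013686954975128174), (0.03515227511525154, 0.01531306840479374), 77.4334945678711)
lid 26049 ((0.5184745788574219, -0.013384617865085602), (0.19420693814754486, 0.12489315867424011), 77.58609008789062) [0.04544747 0.0466492  0.04785588]
plane [-4.33385798e-04 -4.16030939e-05  4.68700258e-02]
top lid ((0.5202311277389526, -0.011383913457393646), (0.19360114634037018, 0.12410423159599304), 77.66556549072266) 0.04678931962655841
cap [0.43973557 0.41848677 0.03779318] 0.03819497607343891
```

View pics/u2.png

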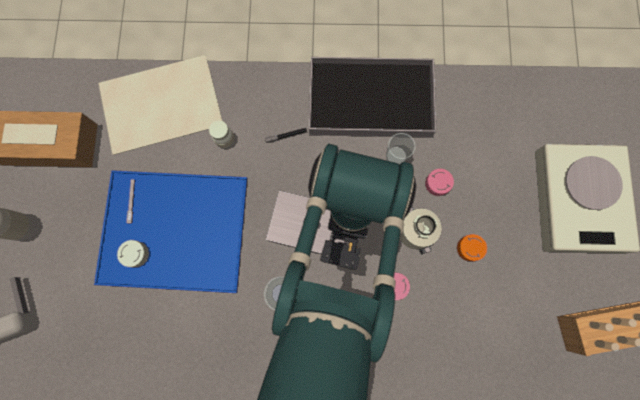

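View pics/u3.png

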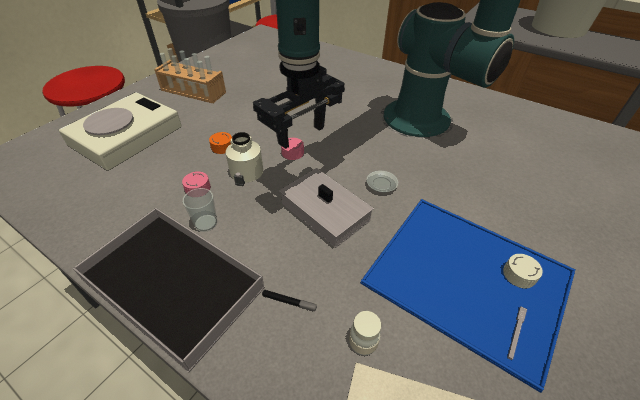

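The lid is seated: its plate top reads 0.0467 m, against 0.0468 m at the start, and it is level and square. The cap is on the tray at (131,253), the tub is open at (425,227), and the beaker and jar are upright. The gripper is clear at z = 0.18 m.

```bash
python3 -c "
from bench import bot
print(bot.hand_in()); print(bot.get_obs()['t'])"
```

```text
the job is handed in; nothing more can be done
None
the job is handed in; nothing more can be done
```

The desiccant change is done and handed in at about 76 s. I pushed and turned the cap open, then put it on the tray and set the lid aside. All four spent cartridges went into the tub, the fresh drum went into the dish, and the lid went back on.

**Last checks:**
- **Lid:** it is level and at its starting height, with its plate top at 0.0467 m against 0.0468 m. Its yaw is 77.6°, matching the dish, and it sits within about 2 mm of centre. The wrist and top cameras differ by about 2 mm on that centre.
- **Spent cartridges:** checked right after the last one dropped, nothing inside the tub stood higher than 0.059 m above the bench.
- **Fresh drum:** it stood flat in the middle of the dish when I last saw it, before the lid went on. It is now hidden under the lid and could not be checked again.
- **Everything else:** the cap is on the tray, the tub is open, the beaker and jar are upright, and the gripper is clear of everything.

**One irregularity:** during the push-and-turn, the fingers slipped down the cap by about 11 mm, but it still opened. No check failed.

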